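Set out the study desk on its cork pads

TASK

Tidy the desk for study: put the glass tumbler, the ink bottle, the geometry box and the eraser each in the middle of the cork pad cut to its shape and size, standing or lying flat as they are now, with the geometry box and the eraser lined up with the sides of their pads. Set each one down without dropping it, and leave the glue stick and the pencil sharpener as they are.

Things in the scene. Friction and masses are not known exactly. Their poses are not given: they have to be found in the camera images.
- tumbler: empty green glass drinking tumbler, standing mouth up, slightly tapered: 60 mm across at the rim, 56 mm at the foot, 95 mm tall, about 180 g; origin at the centre of its foot, z up
- ink_bottle: small white ink bottle with a black screw cap, standing: body 44 mm across up to 36 mm height, narrowing to 38 mm at 40 mm, cap 32 mm across from 40 to 56 mm height (total 56 mm), about 90 g; origin at the centre of its underside, z up
- geometry_box: closed flat steel geometry box, 150 mm long (x) by 62 mm wide (y) by 22 mm high, about 160 g, lying flat; origin at the centre of its underside, z up; either way round is alike
- eraser: yellow block eraser, 56 mm long (x) by 24 mm wide (y) by 16 mm high, about 30 g, lying flat; origin at the centre of its underside, z up; either way round is alike
- pad_large_round: larger round cork pad, 78 mm across, for the tumbler, stuck to the desk, 4 mm thick; origin at the centre of its underside on the desk top, z up
- pad_small_round: smaller round cork pad, 60 mm across, for the ink bottle, stuck to the desk, 4 mm thick; origin at the centre of its underside on the desk top, z up
- pad_long: long rectangular cork pad, 166 mm (x) by 78 mm (y), for the geometry box, stuck to the desk, 4 mm thick; origin at the centre of its underside on the desk top, z up
- pad_short: short rectangular cork pad, 72 mm (x) by 40 mm (y), for the eraser, stuck to the desk, 4 mm thick; origin at the centre of its underside on the desk top, z up
- glue_stick: bystander: white glue stick with a red cap standing upright, 28 mm across, 75 mm tall, loose; origin at the centre of its underside, z up
- sharpener: bystander: small metal pencil sharpener lying on the desk, 26 by 17 by 12 mm, loose; origin at the centre of its underside, z up

How it is judged:
By the outcome, as a careful person would: the job done as asked, in the order asked, and still so for the second after the job is handed in, with the robot touching nothing.
It also fails if it takes over 128 s, if anything falls off the work surface, if the arm or the gripper's body presses on something with over 40 N, if the wrist force passes 120 N, or if a joint passes its speed limit or range.

ROBOT

A 6-joint arm with a two-finger parallel gripper is mounted at the origin on the work surface. World frame = base frame: x ahead of the robot, y to its left, z up, the work surface at z = 0. Lengths are in m, angles in degrees, forces in N, time in s.
With the tool pointing down it reaches from about 0.4 to 0.825 m from the base axis. Payload 7 kg.
Tool frame: the origin (TCP) lies midway between the tips of the shut fingers; the grasp point (between the pads) lies r.grip_depth behind it (r.grip_depth is the distance from the TCP to the grasp point, in m); z points along the fingers, y is the line along which they close (so a half turn about z gives the same grasp; the last joint's range is limited). The gripper opens to 88 mm and grips with 3 to 60 N. Pads are 19 mm wide; open, the fingers measure 130 mm over their backs; the gripper's body (78 mm by 193 mm) begins 47 mm behind the grasp point.
Start: joints at [-56.603, 20.546, 0.682, 0, -70.136, -16.507], TCP at [0.196, -0.646, 0.227] pointing down, gripper open.
Joint ranges: [-176.03, 176.03], [-82.01, 121.73], [-58.28, 71.71], [-173.87, 95.51], [-174.79, -0.11], [-173.66, 173.66]. Speed limits (degrees/s): [136.94, 136.94, 172.46, 180, 180, 180].

INTERFACE

Orientations are given as [roll, pitch, yaw] about the fixed x, y, z axes, in that order (R = Rz(yaw) Ry(pitch) Rx(roll)).
In Python, from plant import r, viewer, workorder gives the robot as it stands (r), with the cameras (viewer) and the job (workorder).
- The arm moves only by the tool drive_effector, called in YAML: its name, and indented under it one key for each argument. Schema: {"type":"object","properties":{"steps":{"type":"array","items":{"type":"array","items":{"type":"array","items":{"type":"number"},"minItems":6,"maxItems":6},"minItems":1,"maxItems":12},"minItems":1,"maxItems":1},"jaw":{"type":"number"},"clamp_n":{"type":"number"},"only":{"type":"string"},"quiet":{"type":"boolean"},"lines":{"type":"string"}},"required":["steps"],"additionalProperties":false}. steps is a list that holds a single list of rows (three levels of brackets), with 1 to 12 rows, each of 6 numbers: dx, dy, dz in m, then a rotation vector rx, ry, rz in degrees; each row is the pose to reach, as a shift and turn from the pose commanded when the call began, along the tool's axes at that moment; what a row does not reach only later rows make up. A row lasts 1/12 s, in which the tool goes at most 0.0417 m and 7.16 degrees, less where a joint would pass 70% of its speed; a pose out of reach is approached as far as the arm can. jaw is the finger opening in m, set as the call begins (left out keeps the last). The fingers move at their own pace and stop on an object; clamp_n is the grip in N (left out, the last holds). Time passes only in rows, so rows that do not move let the fingers close. The tool returns the time, the measured TCP pose, the force, the opening and the grip force at its end. only (a regular expression) keeps the lines of the reply that match it, lines (a string "A,B") keeps lines A to B, and quiet returns only ok. Input that does not fit is refused with a message, and nothing moves.
- r.get_state(): the state, without advancing time (a new reading comes with each control period).
- viewer.capture(name): name is "scene" or "top" or "wrist"; returns a dict with "frame" (480x640x3 uint8, red, green, blue), "z_map" (480x640 float32, m along the optical axis (not along the pixel's ray), 0 where there is no reading), "fx", "fy", "cx", "cy" (pixels), "cam_to_world" (4x4, takes a point from camera to world coordinates). Camera axes: x right, y down, z forward; pixel columns grow to the right and rows downward; lengths in m; the calibration is good to about 2 mm. A picture is of the moment at which its call begins.
- workorder.close_job(): hands the job in; it is judged then, once.
The state is a dict: "time_s": time; "joints": joint angles; "qd": joint speeds; "joint_torque": joint torques, N m; "tcp_pos": TCP position; "eef_rot": TCP orientation; "contact_force": force on the tool from outside, world axes, zero at the start; "moment": the same for the moment, N m; "gripper_width": finger opening in m; "gripper_force": force on a finger pad.
Only numpy, scipy, OpenCV 4.12 (cv2) and the standard library are available. Lean on these libraries where they do the work, as an engineer would, in place of code of your own. Each camera call takes 0.05 s, during which the arm holds its last target. There are 200 camera calls.

## Working session

There is one attempt and no reset: what is moved stays moved. The work goes in short steps, Python scripts to look and compute and a tool call to move; the robot and the scene stay as the last step left them, time stands still between calls to the robot, and variables do not carry over. Pictures are saved under pics/ and viewed, at most 14 in all, crops included, and the job is handed in when it is done.

```bash
ls; mkdir -p pics; python3 - <<'E'
from plant import r, viewer, workorder
import cv2,numpy as np
print(r.grip_depth, r.get_state())
for n in("top","scene"):
    c=viewer.capture(n); cv2.imwrite(f"pics/{n}0.png",c["frame"][:,:,::-1]); np.savez(f"{n}0.npz",**c)
    print(n,c["fx"],c["fy"],c["cx"],c["cy"],np.round(c["cam_to_world"],3).tolist())
E
```

```text
pics
plant.py
0.0188 {'time_s': 0.0, 'joints': array([-5.66027537e+01,  2.05918942e+01,  6.31933682e-01, -2.14115341e-02,
       -7.01352477e+01, -1.65065798e+01]), 'qd': array([ 0.10742629, -0.02104593,  0.01526956, -0.0325632 ,  0.01109153,
        0.0023196 ]), 'joint_torque': array([ 1.61805350e-03, -5.82719851e+01,  2.93057960e+01,  6.99688330e+00,
        6.78254830e-03, -1.68765077e-04]), 'tcp_pos': array([ 0.19594528, -0.64540442,  0.22559947]), 'eef_rot': array([ 1.79902996e+02, -7.75548817e-03, -1.63116619e+02]), 'contact_force': array([-0.28183227,  0.00677778, -0.27977038]), 'moment': array([0.01151646, 0.03101577, 0.0148518 ]), 'gripper_force': 0.0, 'gripper_width': 0.08733454989660186}
top 469.7926616385407 469.7926616385407 314.8696650572737 238.9630158507506 [[0.004, -0.996, 0.089, 0.472], [-1.0, -0.004, 0.003, -0.013], [-0.002, -0.089, -0.996, 1.036], [0.0, 0.0, 0.0, 1.0]]
scene 470.0713632960292 470.0713632960292 314.7283401245338 243.50388026298785 [[0.057, 0.79, -0.61, 1.177], [0.998, -0.037, 0.046, -0.049], [0.013, -0.612, -0.791, 0.841], [0.0, 0.0, 0.0, 1.0]]
```

View pics/top0.png

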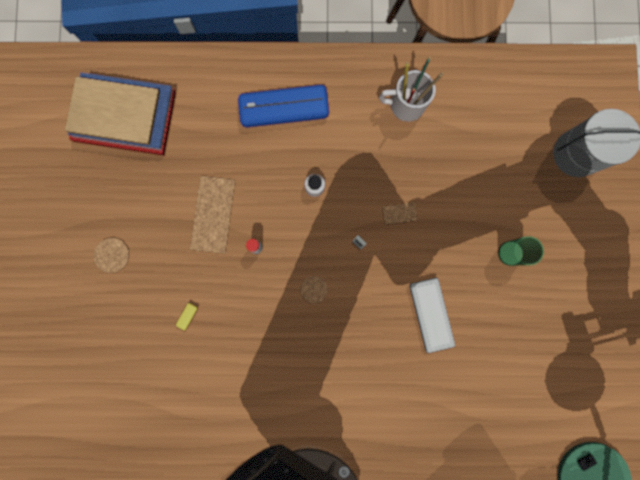

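View pics/scene0.png

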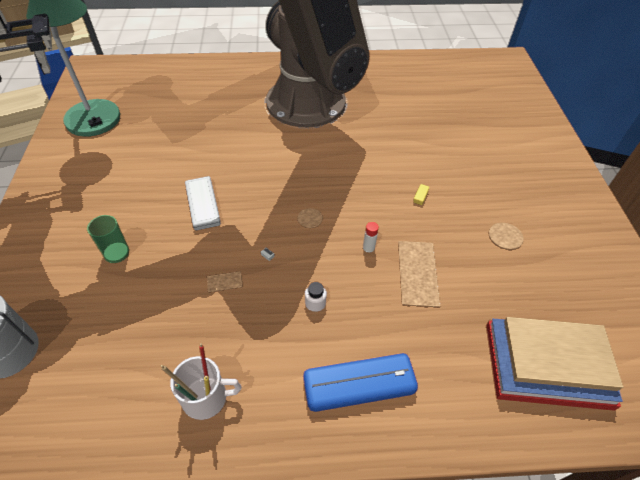

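The top view shows large round pad (111,255), long pad (212,215), small round pad (315,290), short pad (400,214). It also shows the tumbler, foot about (512,252) and rim to its right, the ink bottle (315,184), the box (432,315), the eraser (187,317), the glue stick (254,245) and the sharpener (359,241). The scene view agrees.

```bash
cat > h.py <<'E'
import numpy as np,cv2
def ray(c,uv,z):
    """pixels -> world points on plane of height z"""
    uv=np.atleast_2d(uv).astype(float); T=c["cam_to_world"]
    d=np.c_[(uv[:,0]-c["cx"])/c["fx"],(uv[:,1]-c["cy"])/c["fy"],np.ones(len(uv))]@T[:3,:3].T
    return T[:3,3]+d*((z-T[2,3])/d[:,2])[:,None]
def zworld(c):
    v,u=np.mgrid[:480,:640]; Z=c["z_map"]; T=c["cam_to_world"]
    P=np.stack([(u-c["cx"])/c["fx"]*Z,(v-c["cy"])/c["fy"]*Z,Z],-1)@T[:3,:3].T+T[:3,3]
    P[Z==0]=np.nan
    return P
E
python3 - <<'E'
from h import *
pts={"top":{"lr":(111,255),"sr":(315,290),"long":(212,215),"short":(400,214),"box":(432,315),"er":(187,317),"tumL":(512,252),"tumR":(532,250),"ink":(315,183),"glue":(253,245),"desk1":(150,400),"deskshadow":(340,330),"desk2":(300,240),"desk3":(480,300)},
"scene":{"lr":(506,236),"sr":(310,217),"long":(418,275),"short":(225,281),"box":(203,203),"er":(421,195),"ink":(316,289),"desk1":(350,150),"desk2":(150,300)}}
for n in pts:
    c=dict(np.load(n+"0.npz")); P=zworld(c); hsv=cv2.cvtColor(c["frame"],cv2.COLOR_RGB2HSV)
    for k,(u,v) in pts[n].items():
        w=P[v-3:v+4,u-3:u+4].reshape(-1,3); q=hsv[v-3:v+4,u-3:u+4].reshape(-1,3)
        print(n,k,np.round(np.nanmedian(w,0),4),"sd",np.round(np.nanstd(w[:,2]),4),"hsv",np.median(q,0),np.round(q.std(0)))
# height+colour pictures
c=dict(np.load("top0.npz"));Z=zworld(c)[:,:,2]
Zs=cv2.medianBlur(np.nan_to_num(Z).astype(np.float32),5)
a=np.clip((Zs+.006)/.03*255,0,255).astype(np.uint8)
cv2.imwrite("pics/zt.png",a)
E
```

```text
top lr [0.5271 0.4381 0.0032] sd 0.0018 hsv [ 15. 107. 159.] [0. 2. 6.]
top sr [ 0.4525 -0.0114  0.0034] sd 0.0019 hsv [ 15. 115. 106.] [1. 5. 5.]
top long [0.6166 0.2179 0.0036] sd 0.0022 hsv [ 15. 106. 161.] [0. 2. 3.]
top short [ 0.6208 -0.1988  0.0035] sd 0.002 hsv [ 15. 116. 103.] [1. 4. 4.]
top box [ 0.4009 -0.262   0.0216] sd 0.0015 hsv [ 48.   5. 193.] [6. 1. 1.]
top er [0.3938 0.2638 0.0154] sd 0.002 hsv [ 28. 128. 191.] [1. 4. 6.]
top tumL [ 0.5324 -0.4112  0.082 ] sd 0.0094 hsv [ 67. 105. 107.] [1. 3. 5.]
top tumR [ 0.5386 -0.4653  0.0548] sd 0.0085 hsv [49. 93. 49.] [ 4. 12.  5.]
top ink [ 0.6786 -0.0105  0.0554] sd 0.0015 hsv [120.  19.  42.] [38.  9.  3.]
top glue [0.5452 0.1162 0.0738] sd 0.0016 hsv [  1. 173. 186.] [0. 2. 2.]
top desk1 [ 0.2154  0.3425 -0.0008] sd 0.0021 hsv [ 14. 125. 161.] [0. 2. 2.]
top deskshadow [ 0.3663 -0.0661 -0.0004] sd 0.0017 hsv [ 13. 136.  96.] [ 1.  6. 11.]
top desk2 [ 5.623e-01  2.230e-02 -4.000e-04] sd 0.0021 hsv [ 14. 128. 151.] [0. 3. 4.]
top desk3 [ 0.4323 -0.3727 -0.0009] sd 0.0018 hsv [ 14. 126. 162.] [0. 2. 3.]
scene lr [0.5311 0.4385 0.004 ] sd 0.0015 hsv [ 16.  98. 206.] [0. 2. 7.]
scene sr [ 0.4523 -0.0074  0.0044] sd 0.0016 hsv [ 14. 109. 139.] [1. 2. 6.]
scene long [0.627  0.2161 0.0041] sd 0.0014 hsv [ 16.  95. 214.] [0. 3. 9.]
scene short [ 0.6221 -0.1961  0.0039] sd 0.0017 hsv [ 15. 109. 141.] [1. 3. 6.]
scene box [ 0.4138 -0.2571  0.0225] sd 0.0015 hsv [ 30.   2. 243.] [15.  1.  0.]
scene er [0.4062 0.2641 0.0164] sd 0.0015 hsv [ 28. 120. 243.] [1. 6. 9.]
scene ink [ 0.6848 -0.0079  0.0562] sd 0.0014 hsv [135.   8. 101.] [7. 2. 2.]
scene desk1 [0.2188 0.1113 0.0008] sd 0.0018 hsv [ 13. 130. 133.] [1. 2. 2.]
scene desk2 [ 6.591e-01 -3.476e-01  3.000e-04] sd 0.0015 hsv [ 13. 129. 130.] [0. 3. 5.]
```

View pics/zt.png

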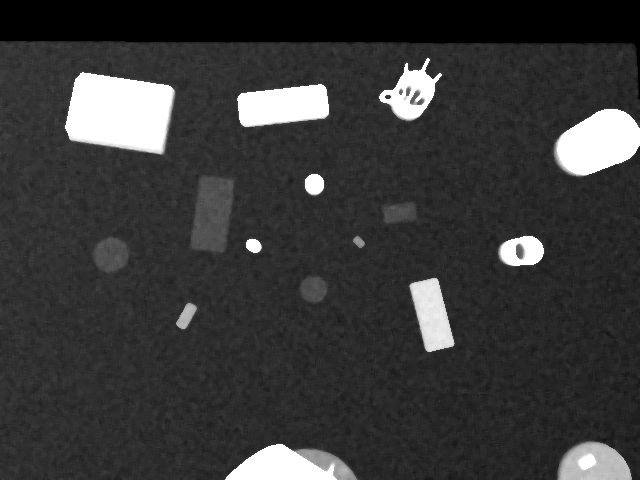

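The height map cleanly separates pads (about 4 mm), eraser (187,317), box (432,315), ink cap (315,184) and tumbler (522,250), so I'll segment by height.

```bash
cat > meas.py <<'E'
from h import *
def blob(mask,uv,rad):
    m=np.zeros(mask.shape,np.uint8); cv2.circle(m,uv,rad,255,-1); m&=mask.astype(np.uint8)*255
    n,l,s,ce=cv2.connectedComponentsWithStats(m,connectivity=8)
    i=1+np.argmax(s[1:,4]); return l==i
def upsampled_contour(m):
    g=cv2.GaussianBlur(cv2.resize(m.astype(np.float32),None,fx=4,fy=4,interpolation=cv2.INTER_LINEAR),(0,0),2)
    cs,_=cv2.findContours((g>.5).astype(np.uint8),cv2.RETR_EXTERNAL,cv2.CHAIN_APPROX_NONE)
    return (max(cs,key=cv2.contourArea)[:,0,:]+.5)/4-.5
def measure(c,uv,rad,zlo,zhi,ztop,rect=True):
    Z=cv2.medianBlur(np.nan_to_num(zworld(c)[:,:,2],nan=-1).astype(np.float32),5)
    m=blob((Z>zlo)&(Z<zhi),uv,rad)
    m=cv2.morphologyEx(m.astype(np.uint8),cv2.MORPH_OPEN,np.ones((3,3)))
    w=ray(c,upsampled_contour(m),ztop)[:,:2].astype(np.float32)
    (x,y),(a,b),t=cv2.minAreaRect((w*1000).astype(np.float32))
    if not rect:
        e=cv2.fitEllipse((w*1000).astype(np.float32)); return np.r_[e[0],e[1],0]
    if a<b: t+=90;a,b=b,a
    M=cv2.moments((w*1000).astype(np.float32)); 
    return np.array([M["m10"]/M["m00"],M["m01"]/M["m00"],a,b,(t+90)%180-90])
E
python3 - <<'E'
from meas import *
P={"lr":((111,255),(506,236),28,.002,.0065,.004,0),"sr":((315,290),(310,217),25,.002,.0065,.004,0),"long":((212,215),(418,275),50,.002,.0065,.004,1),
"short":((400,214),(225,281),25,.002,.0065,.004,1),"box":((432,315),(203,203),50,.011,.04,.022,1),"er":((187,317),(421,195),22,.011,.03,.016,1),
"ink":((315,184),(316,289),22,.05,.07,.056,0),"sharp":((359,241),(267,254),15,.006,.03,.012,1),"glue":((253,245),(371,229),20,.065,.1,.075,0)}
for k,(t,s,rad,*a) in P.items():
    for n,uv in(("top",t),("scene",s)):
        print(k,n,np.round(measure(dict(np.load(n+"0.npz")),uv,rad,*a),1))
for n,(u0,u1,v0,v1) in {"top":(490,550,230,275),"scene":(80,140,205,270)}.items():
    c=dict(np.load(n+"0.npz"));w=zworld(c)[v0:v1,u0:u1].reshape(-1,3)
    q=w[w[:,2]>.012]
    for lo,hi in((.02,.045),(.045,.07),(.07,.09),(.09,.11)):
        p=q[(q[:,2]>lo)&(q[:,2]<hi)];A=np.c_[2*p[:,:2],np.ones(len(p))]
        if len(p)>10:
            x=np.linalg.lstsq(A,(p[:,:2]**2).sum(1),rcond=None)[0]; print("tum",n,lo,len(p),np.round(x[:2]*1000,1),np.round(1e3*np.sqrt(x[2]+x[:2]@x[:2]),1))
E
```

```text
lr top [528.9 438.9  74.4  75.2   0. ]
lr scene [528.  438.5  76.6  77.6   0. ]
sr top [454.9  -7.8  53.5  56.3   0. ]
sr scene [453.5  -8.8  57.4  60.7   0. ]
long top [620.4 217.8 166.2  79.9  -6.8]
long scene [618.7 216.6 169.6  81.3  -5.7]
short top [ 624.  -195.9   69.5   37.6  -82. ]
short scene [ 622.5 -198.6   75.5   44.4  -84.5]
box top [ 402.6 -260.4  150.9   64.5   13.4]
box scene [ 405.5 -261.3  159.6   63.4   13.4]
er top [396.7 266.   57.1  25.1 -27.9]
er scene [397.8 264.9  59.3  25.1 -29.5]
ink top [682.5  -8.1  30.4  31.3   0. ]
ink scene [683.3  -9.2  30.8  32.9   0. ]
sharp top [ 558.5 -106.    26.2   17.1   44.9]
sharp scene [ 559.7 -107.4   30.    19.8   43.6]
glue top [546.2 118.5  24.8  26.8   0. ]
glue scene [549.1 117.9  25.5  32.9   0. ]
tum top 0.02 234 [ 536.1 -438.1] 27.0
tum top 0.045 274 [ 536.2 -438.1] 27.5
tum top 0.07 240 [ 536.3 -438.2] 27.9
tum top 0.09 164 [ 536.3 -439.1] 28.2
tum scene 0.02 226 [ 534.6 -440.3] 27.5
tum scene 0.045 386 [ 535.  -439.8] 27.7
tum scene 0.07 383 [ 535.1 -439.8] 28.0
tum scene 0.09 205 [ 534.6 -439.9] 28.3
```

```bash
cat > go.py <<'E'
# prints the shift/turn in tool axes from the present pose to a world TCP goal (mm, deg)
import sys,numpy as np
from plant import r, viewer, workorder
from scipy.spatial.transform import Rotation as R
s=r.get_state(); p=s["tcp_pos"]*1e3; yaw=s["eef_rot"][2]
print("t",round(s["time_s"],2),"tcp",np.round(p,1),"rpy",np.round(s["eef_rot"],1),"j",np.round(s["joints"],0))
for a in sys.argv[1:]:
    g=np.array([float(v) for v in a.split(",")])
    M=(R.from_euler("z",yaw,degrees=True)*R.from_euler("x",180,degrees=True)).as_matrix()
    d=M.T@(g[:3]-p); rz=-((g[3]-yaw+180)%360-180) if len(g)>3 else 0
    print(a,"->",np.round(d/1e3,4),"rz",round(rz,1),"dist",round(np.linalg.norm(d)))
E
python3 go.py 535.5,-439,160,160 535.5,-439,41,160
python3 - <<'E'
from h import *
P=zworld(dict(np.load("top0.npz"))); w=P[60:230,540:640].reshape(-1,3); w=w[w[:,2]>.03]
d=np.hypot(w[:,0]-.5355,w[:,1]+.439); d2=d>.06; w=w[d2];d=d[d2]; i=d.argmin(); print("bin nearest",w[i],d[i],"zmax",w[:,2].max(),"centre top",np.median(w[w[:,2]>w[:,2].max()-.03],0))
E
```

```text
t 0.1 tcp [ 196.  -645.5  225.7] rpy [ 179.9   -0.  -163.1] j [-57.  21.   1.  -0. -70. -17.]
535.5,-439,160,160 -> [-0.3849  0.099   0.0657] rz 36.9 dist 403
535.5,-439,41,160 -> [-0.3849  0.099   0.1847] rz 36.9 dist 438
bin nearest [ 0.71409129 -0.56634032  0.12611383] 0.2193408425134199 zmax 0.16012331002612679 centre top [ 0.76095017 -0.58557354  0.13875743]
```

drive_effector:
  steps:
    - [[-0.02,0.005,0,0,0,0],[-0.06,0.015,0.005,0,0,0],[-0.1,0.026,0.01,0,0,0],[-0.14,0.036,0.02,0,0,0],[-0.18,0.046,0.03,0,0,0],[-0.22,0.057,0.035,0,0,0],[-0.26,0.067,0.045,0,0,0],[-0.3,0.077,0.05,0,0,0],[-0.335,0.086,0.055,0,0,0],[-0.365,0.094,0.06,0,0,0],[-0.385,0.099,0.066,0,0,0],[-0.385,0.099,0.066,0,0,0]]
  jaw: 0.088
  clamp_n: 20

```text
time_s: 1.1
tcp_pos: [0.5385, -0.4363, 0.1582]
eef_rot: [179.9, -0.1, -162.9]
contact_force: [-0.1, -0.4, -0.4]
gripper_width: 0.0875
gripper_force: 0.0
```

```bash
python3 go.py 535.5,-439,41 && python3 - <<'E'
from plant import r, viewer, workorder
import cv2,numpy as np
c=viewer.capture("wrist"); cv2.imwrite("pics/w1.png",c["frame"][:,:,::-1]); np.savez("w1.npz",**c); print(np.round(c["cam_to_world"],3).tolist())
E
```

```text
t 1.1 tcp [ 538.5 -436.3  158.2] rpy [ 1.799e+02 -1.000e-01 -1.629e+02] j [-23.  25.  -2.  -0. -63. -50.]
535.5,-439,41 -> [ 0.0037 -0.0017  0.1172] rz 0 dist 117
[[-0.294, 0.913, 0.284, 0.461], [0.956, 0.28, 0.09, -0.46], [0.003, 0.298, -0.955, 0.317], [0.0, 0.0, 0.0, 1.0]]
```

View pics/w1.png

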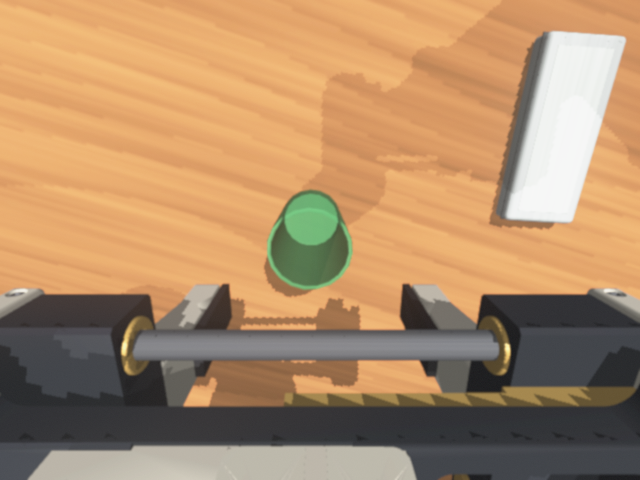

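The wrist view shows the tumbler standing, its rim ellipse centred near (310,248), and the gripper fingers at rows 285–400. I'll cross-check the rim centre.

```bash
python3 - <<'E'
from h import *
c=dict(np.load("w1.npz")); P=zworld(c); w=P[180:300,250:370].reshape(-1,3)
hs=cv2.cvtColor(c["frame"],cv2.COLOR_RGB2HSV); m=((hs[...,0]>40)&(hs[...,0]<90)&(hs[...,1]>60))[180:300,250:370].ravel()
w=w[m]
print(np.nanmax(w[:,2]))
for lo,hi in((.03,.06),(.06,.085),(.085,.11)):
    p=w[(w[:,2]>lo)&(w[:,2]<hi)];x=np.linalg.lstsq(np.c_[2*p[:,:2],np.ones(len(p))],(p[:,:2]**2).sum(1),rcond=None)[0];print(lo,len(p),np.round(x[:2]*1000,1),np.sqrt(x[2]+x[:2]@x[:2]))
# rim: extreme columns/bottom row ray to .095
v,u=np.nonzero(m.reshape(120,120)); print(ray(c,[(u.min()+250,240),(u.max()+250,240),(310,v.max()+180)],.095)[:,:2])
E
python3 go.py 535.5,-439,41
```

```text
0.0973864885537869
0.03 1178 [ 532.4 -441.1] 0.026998789118665826
0.06 1353 [ 532.4 -441.1] 0.027567295543685304
0.085 1609 [ 533.1 -441. ] 0.02785837339911765
[[ 0.53547171 -0.47057317]
 [ 0.51863938 -0.415655  ]
 [ 0.56125151 -0.43207378]]
t 1.15 tcp [ 537.  -437.4  158.8] rpy [ 1.799e+02 -1.000e-01 -1.629e+02] j [-23.  25.  -2.  -0. -63. -50.]
535.5,-439,41 -> [ 0.0019 -0.0011  0.1178] rz 0 dist 118
```

drive_effector:
  steps:
    - [[0.001,-0.001,0.01,0,0,0],[0.001,-0.001,0.03,0,0,0],[0.001,-0.001,0.055,0,0,0],[0.001,-0.001,0.08,0,0,0],[0.001,-0.001,0.1,0,0,0],[0.001,-0.001,0.115,0,0,0],[0.001,-0.001,0.12,0,0,0],[0.001,-0.001,0.12,0,0,0]]

```text
time_s: 1.82
tcp_pos: [0.533, -0.4409, 0.0387]
eef_rot: [179.9, -0.1, -163.2]
contact_force: [-1.0, 0.4, -0.5]
gripper_width: 0.0874
gripper_force: 0.0
```

drive_effector:
  steps:
    - [[0,0,0,0,0,0],[0,0,0,0,0,0],[0,0,0,0,0,0],[0,0,0,0,0,0],[0,0,0,0,0,0],[0,0,0,0,0,0],[0,0,0,0,0,0],[0,0,0,0,0,0],[0,0,0,0,0,0],[0,0,0,0,0,0]]
  jaw: 0.05
  clamp_n: 20

```text
time_s: 2.65
tcp_pos: [0.5356, -0.4409, 0.0414]
eef_rot: [-179.9, 0.0, -163.1]
contact_force: [0.2, -0.8, 6.1]
gripper_width: 0.059
gripper_force: 19.9
```

```bash
python3 go.py
```

```text
t 2.65 tcp [ 535.6 -440.9   41.4] rpy [-179.9    0.  -163.1] j [-23.  31.  -9.   0. -50. -50.]
```

drive_effector:
  steps:
    - [[0,0,-0.004,0,0,0],[0,0,-0.015,0,0,0],[0,0,-0.03,0,0,0],[0,0,-0.05,0,0,0],[0,0,-0.07,0,0,0],[0,0,-0.09,0,0,0],[0,0,-0.105,0,0,0],[0,0,-0.115,0,0,0],[0,0,-0.12,0,0,0],[0,0,-0.12,0,0,0],[0,0,-0.12,0,0,0]]

```text
time_s: 3.57
tcp_pos: [0.5347, -0.4402, 0.1599]
eef_rot: [179.9, -0.0, -163.1]
contact_force: [0.2, 0.1, -1.3]
gripper_width: 0.0593
gripper_force: 20.0
```

```bash
python3 go.py 528.5,438.7,161
```

```text
t 3.57 tcp [ 534.7 -440.2  159.9] rpy [ 179.9   -0.  -163.1] j [-23.  25.  -2.  -0. -63. -50.]
528.5,438.7,161 -> [-0.2493  0.8428 -0.0011] rz 0 dist 879
```

drive_effector:
  steps:
    - [[-0.003,0.01,0,0,0,0],[-0.009,0.03,0,0,0,0],[-0.017,0.058,0,0,0,0],[-0.027,0.09,0,0,0,0],[-0.037,0.125,0,0,0,0],[-0.047,0.16,0,0,0,0],[-0.058,0.195,0,0,0,0],[-0.068,0.23,0,0,0,0],[-0.078,0.265,0,0,0,0],[-0.089,0.3,0,0,0,0],[-0.099,0.335,0,0,0,0],[-0.109,0.37,0,0,0,0]]

```text
time_s: 4.57
tcp_pos: [0.5306, -0.0528, 0.1596]
eef_rot: [180.0, -0.1, -163.1]
contact_force: [0.5, 1.0, -1.4]
gripper_width: 0.0589
gripper_force: 20.0
```

drive_effector:
  steps:
    - [[-0.01,0.035,0,0,0,0],[-0.021,0.07,0,0,0,0],[-0.031,0.105,0,0,0,0],[-0.041,0.14,0,0,0,0],[-0.052,0.175,0,0,0,0],[-0.062,0.21,0,0,0,0],[-0.072,0.245,0,0,0,0],[-0.083,0.28,0,0,0,0],[-0.093,0.315,0,0,0,0],[-0.104,0.35,0,0,0,0],[-0.114,0.385,0,0,0,0],[-0.123,0.415,0,0,0,0]]

```text
time_s: 5.57
tcp_pos: [0.5276, 0.3801, 0.1592]
eef_rot: [-180.0, -0.1, -163.1]
contact_force: [0.6, -0.4, -2.3]
gripper_width: 0.0595
gripper_force: 20.0
```

```bash
python3 go.py 528.5,438.7,161
```

```text
t 5.57 tcp [527.6 380.1 159.2] rpy [-1.800e+02 -1.000e-01 -1.631e+02] j [  53.   21.   -8.   -0.  -61. -126.]
528.5,438.7,161 -> [-0.0179  0.0558 -0.0018] rz 0 dist 59
```

drive_effector:
  steps:
    - [[-0.008,0.025,0,0,0,0],[-0.013,0.043,0,0,0,0],[-0.016,0.053,0,0,0,0],[-0.017,0.058,0,0,0,0],[-0.017,0.058,0,0,0,0],[-0.017,0.058,0,0,0,0],[-0.017,0.058,0,0,0,0],[-0.017,0.058,0,0,0,0]]

```text
time_s: 6.23
tcp_pos: [0.5286, 0.4373, 0.1609]
eef_rot: [180.0, 0.0, -163.2]
contact_force: [-0.5, -0.1, -1.7]
gripper_width: 0.0593
gripper_force: 20.0
```

```bash
python3 go.py 528.5,438.7,45 && python3 - <<'E'
from plant import r, viewer, workorder
from meas import *
c=viewer.capture("top"); np.savez("t2.npz",**c); cv2.imwrite("pics/t2.png",c["frame"][:,:,::-1])
w=viewer.capture("wrist"); np.savez("w2.npz",**w); cv2.imwrite("pics/w2.png",w["frame"][:,:,::-1])
E
```

```text
t 6.23 tcp [528.6 437.3 160.9] rpy [ 180.     0.  -163.2] j [  56.   24.   -3.   -0.  -63. -129.]
528.5,438.7,45 -> [-0.0003  0.0013  0.1159] rz 0 dist 116
```

View pics/w2.png

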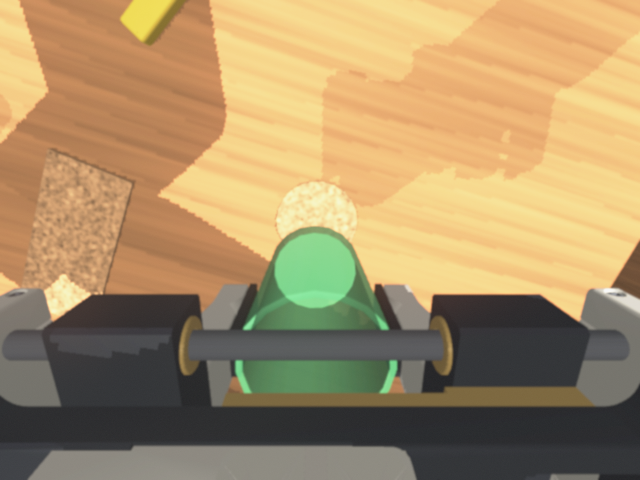

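The wrist view shows the tumbler held upright, its foot circle near (315,267), above the large pad, whose visible arc spans columns 276–356 with its top at row 181. I'll compare foot and pad centres.

```bash
python3 - <<'E'
from h import *
c=dict(np.load("w2.npz"))
t=c["cam_to_world"][:2,1]; t/=np.linalg.norm(t); n=c["cam_to_world"][:2,0]; n/=np.linalg.norm(n)
A=ray(c,[(316,181),(276,213),(357,213)],.004)[:,:2]
print("pad top->centre",A[0]+.039*t,"mid sides",(A[1]+A[2])/2,np.linalg.norm(A[1]-A[2]))
B=ray(c,[(275,267),(355,267),(315,228),(315,307)],.119)[:,:2]
print("foot",(B[0]+B[1])/2,np.linalg.norm(B[0]-B[1]),(B[2]+B[3])/2,np.linalg.norm(B[2]-B[3]))
# depth fit of the tumbler low wall
P=zworld(c)[225:330,235:400].reshape(-1,3)
p=P[(P[:,2]>.12)&(P[:,2]<.16)]; x=np.linalg.lstsq(np.c_[2*p[:,:2],np.ones(len(p))],(p[:,:2]**2).sum(1),rcond=None)[0];print(len(p),x[:2],np.sqrt(x[2]+x[:2]@x[:2]), np.nanmin(P[:,2]))
E
```

```text
pad top->centre [0.52395543 0.43789364] mid sides [0.51660886 0.43619946] 0.07689141904799406
foot [0.52765906 0.43806892] 0.05072854590608415 [0.52900838 0.43847388] 0.05627088420019788
3687 [0.52616772 0.43750317] 0.027421100332710814 -0.0027610485988383004
```

drive_effector:
  steps:
    - [[0.0005,0.001,0.01,0,0,0],[0.0005,0.001,0.03,0,0,0],[0.0005,0.001,0.05,0,0,0],[0.0005,0.001,0.07,0,0,0],[0.0005,0.001,0.085,0,0,0],[0.0005,0.001,0.095,0,0,0],[0.0005,0.001,0.102,0,0,0],[0.0005,0.001,0.107,0,0,0],[0.0005,0.001,0.11,0,0,0],[0.0005,0.001,0.112,0,0,0],[0.0005,0.001,0.113,0,0,0],[0.0005,0.001,0.114,0,0,0]]

```text
time_s: 7.33
tcp_pos: [0.5279, 0.4396, 0.0472]
eef_rot: [180.0, 0.1, -163.1]
contact_force: [0.1, -0.3, -1.5]
gripper_width: 0.0596
gripper_force: 20.0
```

drive_effector:
  steps:
    - [[0,0,0.0005,0,0,0],[0,0,0.001,0,0,0],[0,0,0.001,0,0,0],[0,0,0.001,0,0,0]]

```text
time_s: 7.67
tcp_pos: [0.5277, 0.4393, 0.0458]
eef_rot: [180.0, 0.0, -163.1]
contact_force: [1.0, 0.5, -2.1]
gripper_width: 0.0594
gripper_force: 20.0
```

```bash
python3 go.py 528,438.5,45
```

```text
t 7.67 tcp [527.7 439.3  45.8] rpy [ 180.     0.  -163.1] j [  56.   30.   -9.   -0.  -50. -129.]
528,438.5,45 -> [-0.0001 -0.0009  0.0008] rz 0 dist 1
```

Not yet in contact; lower until the force shows it.

drive_effector:
  steps:
    - [[0,0,0.0005,0,0,0],[0,0,0.001,0,0,0],[0,0,0.001,0,0,0],[0,0,0.001,0,0,0]]

```text
time_s: 8.0
tcp_pos: [0.528, 0.4394, 0.0454]
eef_rot: [180.0, 0.1, -163.1]
contact_force: [-0.8, -1.6, 4.4]
gripper_width: 0.059
gripper_force: 19.9
```

drive_effector:
  steps:
    - [[0,0,0.0003,0,0,0],[0,0,0.0006,0,0,0],[0,0,0.0006,0,0,0],[0,0,0.0006,0,0,0]]

```text
time_s: 8.33
tcp_pos: [0.528, 0.4394, 0.0454]
eef_rot: [180.0, 0.1, -163.1]
contact_force: [-2.4, -2.8, 8.7]
gripper_width: 0.0596
gripper_force: 19.9
```

drive_effector:
  steps:
    - [[0,0,-0.0005,0,0,0],[0,0,-0.0005,0,0,0],[0,0,-0.0005,0,0,0],[0,0,-0.0005,0,0,0],[0,0,-0.0005,0,0,0],[0,0,-0.0005,0,0,0]]
  jaw: 0.085

```text
time_s: 8.83
tcp_pos: [0.5275, 0.4392, 0.0442]
eef_rot: [-180.0, -0.0, -163.1]
contact_force: [-0.7, 0.3, -0.3]
gripper_width: 0.0847
gripper_force: 0.0
```

drive_effector:
  steps:
    - [[0,0,-0.01,0,0,0],[0,0,-0.03,0,0,0],[0,0,-0.06,0,0,0],[0,0,-0.09,0,0,0],[0,0,-0.115,0,0,0],[0,0,-0.125,0,0,0],[0,0,-0.125,0,0,0]]

```text
time_s: 9.42
tcp_pos: [0.5289, 0.4406, 0.174]
eef_rot: [179.8, 0.3, -163.1]
contact_force: [0.4, -1.0, 1.0]
gripper_width: 0.0852
gripper_force: 0.0
```

```bash
python3 - <<'E'
from plant import r, viewer, workorder
from meas import *
for n,(u0,u1,v0,v1) in {"top":(60,160,220,290),"scene":(470,560,170,270)}.items():
    c=viewer.capture(n);w=zworld(c)[v0:v1,u0:u1].reshape(-1,3)
    for lo,hi in((.03,.06),(.06,.088)):
        p=w[(w[:,2]>lo)&(w[:,2]<hi)]; 
        x=np.linalg.lstsq(np.c_[2*p[:,:2],np.ones(len(p))],(p[:,:2]**2).sum(1),rcond=None)[0]; print("tum",n,lo,len(p),np.round(x[:2]*1000,1),np.round(1e3*np.sqrt(x[2]+x[:2]@x[:2]),1))
    print(np.round(measure(c,(315,184) if n=="top" else (316,289),22,.05,.07,.056,0),1))
E
python3 go.py 683,-8.5,166
```

```text
tum top 0.03 193 [528.2 438.5] 27.1
tum top 0.06 191 [528.5 438.5] 27.7
[682.5  -8.1  30.4  31.3   0. ]
tum scene 0.03 298 [527.8 438.8] 27.7
tum scene 0.06 477 [528.4 438.5] 27.9
[683.4  -9.2  30.9  33.    0. ]
t 9.52 tcp [527.4 439.3 169.9] rpy [ 180.     0.  -163.1] j [  56.   24.   -2.   -0.  -64. -129.]
683,-8.5,166 -> [-0.0188 -0.4737  0.0039] rz 0 dist 474
```

drive_effector:
  steps:
    - [[-0.001,-0.02,0,0,0,0],[-0.002,-0.055,0,0,0,0],[-0.004,-0.095,0,0,0,0],[-0.005,-0.135,0,0,0,0],[-0.007,-0.175,0,0,0,0],[-0.009,-0.215,0,0,0,0],[-0.01,-0.255,0,0,0,0],[-0.012,-0.295,0,0,0,0],[-0.013,-0.335,0,0,0,0],[-0.015,-0.375,0,0,0,0],[-0.017,-0.415,0,0,0,0],[-0.018,-0.445,0.01,0,0,0]]
  jaw: 0.075

```text
time_s: 10.52
tcp_pos: [0.6749, 0.0152, 0.1597]
eef_rot: [-180.0, 0.0, -163.2]
contact_force: [0.0, 0.0, 0.4]
gripper_width: 0.075
gripper_force: 0.0
```

drive_effector:
  steps:
    - [[-0.0005,-0.02,0.01,0,0,0],[-0.001,-0.028,0.03,0,0,0],[-0.001,-0.029,0.05,0,0,0],[-0.001,-0.029,0.06,0,0,0],[-0.001,-0.029,0.06,0,0,0],[-0.001,-0.029,0.06,0,0,0],[-0.001,-0.029,0.06,0,0,0]]

```text
time_s: 11.1
tcp_pos: [0.684, -0.0083, 0.1003]
eef_rot: [-180.0, 0.0, -163.1]
contact_force: [0.6, 0.2, -0.2]
gripper_width: 0.0751
gripper_force: 0.0
```

```bash
python3 go.py 683,-8.5,6
```

```text
t 11.1 tcp [684.   -8.3 100.3] rpy [-180.     0.  -163.1] j [ 16.  27.  -7.   0. -56. -89.]
683,-8.5,6 -> [0.001  0.0001 0.0943] rz 0 dist 94
```

drive_effector:
  steps:
    - [[0.0005,0,0.01,0,0,0],[0.001,0,0.03,0,0,0],[0.001,0,0.05,0,0,0],[0.001,0,0.07,0,0,0],[0.001,0,0.083,0,0,0],[0.001,0,0.09,0,0,0],[0.001,0,0.094,0,0,0],[0.001,0,0.094,0,0,0],[0.001,0,0.094,0,0,0]]

```text
time_s: 11.85
tcp_pos: [0.6832, -0.0089, 0.0063]
eef_rot: [-180.0, 0.1, -163.1]
contact_force: [-0.0, 0.0, 0.8]
gripper_width: 0.0752
gripper_force: 0.0
```

drive_effector:
  steps:
    - [[0,0,0,0,0,0],[0,0,0,0,0,0],[0,0,0,0,0,0],[0,0,0,0,0,0],[0,0,0,0,0,0],[0,0,0,0,0,0],[0,0,0,0,0,0],[0,0,0,0,0,0],[0,0,0,0,0,0]]
  jaw: 0.035
  clamp_n: 15

```text
time_s: 12.6
tcp_pos: [0.6827, -0.0091, 0.0057]
eef_rot: [-180.0, 0.0, -163.1]
contact_force: [-0.6, -0.4, 3.5]
gripper_width: 0.0436
gripper_force: 15.0
```

drive_effector:
  steps:
    - [[0,0,-0.004,0,0,0],[0,0,-0.015,0,0,0],[0,0,-0.03,0,0,0],[0,0,-0.05,0,0,0],[0,0,-0.06,0,0,0],[0,0,-0.064,0,0,0],[0,0,-0.064,0,0,0],[0,0,-0.064,0,0,0]]

```text
time_s: 13.27
tcp_pos: [0.6822, -0.009, 0.0691]
eef_rot: [180.0, -0.0, -163.1]
contact_force: [-0.8, -0.7, -1.6]
gripper_width: 0.0437
gripper_force: 15.0
```

```bash
python3 go.py 454.2,-8.3,70
```

```text
t 13.27 tcp [682.2  -9.   69.1] rpy [ 180.    -0.  -163.1] j [ 16.  28.  -9.  -0. -53. -89.]
454.2,-8.3,70 -> [ 0.2179  0.0669 -0.0009] rz 0 dist 228
```

drive_effector:
  steps:
    - [[0.01,0.003,0,0,0,0],[0.03,0.009,0,0,0,0],[0.06,0.018,0,0,0,0],[0.095,0.029,0,0,0,0],[0.13,0.04,0,0,0,0],[0.16,0.049,0,0,0,0],[0.185,0.057,0,0,0,0],[0.205,0.063,0,0,0,0],[0.214,0.066,0,0,0,0],[0.218,0.067,0,0,0,0],[0.218,0.067,0,0,0,0],[0.218,0.067,0,0,0,0]]

```text
time_s: 14.27
tcp_pos: [0.4556, -0.008, 0.0695]
eef_rot: [-180.0, 0.0, -163.1]
contact_force: [-0.2, -0.5, -0.8]
gripper_width: 0.0438
gripper_force: 15.0
```

drive_effector:
  steps:
    - [[0,0,0.01,0,0,0],[0,0,0.025,0,0,0],[0,0,0.04,0,0,0],[0,0,0.048,0,0,0],[0,0,0.053,0,0,0],[0,0,0.055,0,0,0],[0,0,0.056,0,0,0],[0,0,0.056,0,0,0],[0,0,0.056,0,0,0],[0,0,0.056,0,0,0]]

```text
time_s: 15.1
tcp_pos: [0.4549, -0.0081, 0.014]
eef_rot: [180.0, 0.1, -163.1]
contact_force: [-0.0, 0.6, -1.0]
gripper_width: 0.0432
gripper_force: 15.0
```

```bash
python3 go.py 454.2,-8.3,9.7 && python3 - <<'E'
from plant import r, viewer, workorder
from meas import *
w=viewer.capture("wrist"); np.savez("w3.npz",**w); cv2.imwrite("pics/w3.png",w["frame"][:,:,::-1])
E
```

```text
t 15.1 tcp [454.9  -8.1  14. ] rpy [ 1.800e+02  1.000e-01 -1.631e+02] j [ 24.  15. -42.   0. -33. -97.]
454.2,-8.3,9.7 -> [0.0007 0.     0.0043] rz 0 dist 4
```

View pics/w3.png

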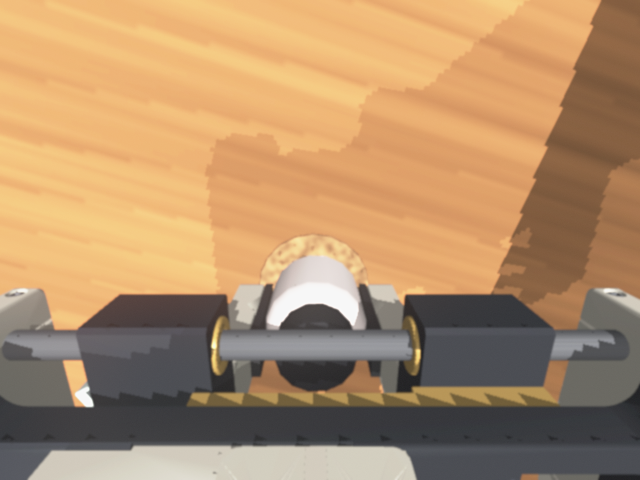

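The wrist view shows the bottle (columns 270–362) centred over the small pad (columns 260–367, top at row 235). Lowering to contact.

drive_effector:
  steps:
    - [[0.0005,0,0.001,0,0,0],[0.0005,0,0.002,0,0,0],[0.0005,0,0.003,0,0,0],[0.0005,0,0.0035,0,0,0],[0.0005,0,0.004,0,0,0],[0.0005,0,0.004,0,0,0],[0.0005,0,0.004,0,0,0]]

```text
time_s: 15.73
tcp_pos: [0.454, -0.0084, 0.0096]
eef_rot: [-180.0, -0.0, -163.1]
contact_force: [-1.1, 0.1, 4.6]
gripper_width: 0.0437
gripper_force: 15.0
```

drive_effector:
  steps:
    - [[0,0,0.0003,0,0,0],[0,0,0.0006,0,0,0],[0,0,0.0006,0,0,0],[0,0,0.0006,0,0,0]]

```text
time_s: 16.07
tcp_pos: [0.454, -0.0084, 0.0096]
eef_rot: [-180.0, 0.0, -163.1]
contact_force: [-4.6, 0.8, 14.9]
gripper_width: 0.0435
gripper_force: 15.0
```

drive_effector:
  steps:
    - [[0,0,-0.0006,0,0,0],[0,0,-0.0008,0,0,0],[0,0,-0.0008,0,0,0],[0,0,-0.0008,0,0,0],[0,0,-0.0008,0,0,0],[0,0,-0.0008,0,0,0]]
  jaw: 0.085

```text
time_s: 16.57
tcp_pos: [0.454, -0.0085, 0.0095]
eef_rot: [-180.0, -0.0, -163.1]
contact_force: [0.3, -0.3, 1.2]
gripper_width: 0.0782
gripper_force: 0.0
```

drive_effector:
  steps:
    - [[0,0,-0.01,0,0,0],[0,0,-0.03,0,0,0],[0,0,-0.06,0,0,0],[0,0,-0.09,0,0,0],[0,0,-0.12,0,0,0],[0,0,-0.14,0,0,0],[0,0,-0.14,0,0,0],[0,0,-0.14,0,0,0]]

```text
time_s: 17.23
tcp_pos: [0.4546, -0.0081, 0.1507]
eef_rot: [180.0, 0.2, -163.1]
contact_force: [-0.0, 0.3, -0.7]
gripper_width: 0.085
gripper_force: 0.0
```

```bash
python3 - <<'E'
from plant import r, viewer, workorder
from meas import *
c=viewer.capture("top");print(np.round(measure(c,(316,288),22,.05,.07,.060,0),1))
c=viewer.capture("scene");cv2.imwrite("pics/s4.png",c["frame"][:,:,::-1]);print(np.round(measure(c,(310,205),25,.05,.07,.060,0),1))
E
python3 go.py 418.6,-257.3,150,-166.6
```

```text
t 17.28 tcp [453.8  -8.4 149.6] rpy [ 180.     0.  -163.1] j [ 24.   3. -32.  -0. -54. -97.]
418.6,-257.3,150,-166.6 -> [ 0.106  -0.228  -0.0004] rz 3.5 dist 251Traceback (most recent call last):
  File "<stdin>", line 3, in <module>
  File "meas.py", line 12, in measure
    m=blob((Z>zlo)&(Z<zhi),uv,rad)
  File "meas.py", line 5, in blob
    i=1+np.argmax(s[1:,4]); return l==i
        ~~~~~~~~~^^^^^^^^^
    return _wrapfunc(a, 'argmax', axis=axis, out=out, **kwds)
    return bound(*args, **kwds)
ValueError: attempt to get argmax of an empty sequence
```

drive_effector:
  steps:
    - [[0.006,-0.014,0,0,0,0.5],[0.02,-0.043,0,0,0,1],[0.035,-0.075,0,0,0,1.5],[0.05,-0.108,0,0,0,2],[0.065,-0.14,0,0,0,2.5],[0.08,-0.172,0,0,0,3],[0.093,-0.2,0,0,0,3.5],[0.101,-0.218,0,0,0,3.5],[0.106,-0.228,0,0,0,3.5],[0.106,-0.228,0,0,0,3.5],[0.106,-0.228,0,0,0,3.5],[0.106,-0.228,0,0,0,3.5]]

```text
time_s: 18.28
tcp_pos: [0.4186, -0.2567, 0.149]
eef_rot: [180.0, -0.1, -166.6]
contact_force: [0.5, -0.3, 0.2]
gripper_width: 0.0852
gripper_force: 0.0
```

```bash
python3 - <<'E'
from plant import r, viewer, workorder
from meas import *
for n,uv in(("top",(316,288)),("scene",(310,205))):
    c=viewer.capture(n);print(n,np.round(measure(c,uv,25,.05,.07,.060,0),1))
w=viewer.capture("wrist"); np.savez("w5.npz",**w); cv2.imwrite("pics/w5.png",w["frame"][:,:,::-1])
E
python3 go.py 418.6,-257.3,6.2,-166.6
```

```text
t 18.33 tcp [ 418.8 -256.5  149.3] rpy [ 180.    -0.  -166.6] j [ -9.   7. -28.  -0. -55. -68.]
418.6,-257.3,6.2,-166.6 -> [ 0.0004 -0.0007  0.1431] rz 0.0 dist 143Traceback (most recent call last):
  File "<stdin>", line 4, in <module>
  File "meas.py", line 12, in measure
    m=blob((Z>zlo)&(Z<zhi),uv,rad)
  File "meas.py", line 5, in blob
    i=1+np.argmax(s[1:,4]); return l==i
        ~~~~~~~~~^^^^^^^^^
    return _wrapfunc(a, 'argmax', axis=axis, out=out, **kwds)
    return bound(*args, **kwds)
ValueError: attempt to get argmax of an empty sequence
```

```bash
python3 - <<'E'
from plant import r, viewer, workorder
from meas import *
t=viewer.capture("top");s=viewer.capture("scene");w=viewer.capture("wrist"); np.savez("w5.npz",**w)
im=np.hstack([cv2.resize(t["frame"],(400,300)),cv2.resize(s["frame"],(400,300))]); im=np.vstack([im,np.hstack([cv2.resize(w["frame"],(400,300)),np.zeros((300,400,3),np.uint8)])])
cv2.imwrite("pics/m5.png",im[:,:,::-1])
try: print(measure(s,(310,205),25,.05,.07,.060,0))
except Exception as e: print(e)
E
```

```text
[456.69854736  -7.88418436  32.04259872  38.89360809   0.        ]
```

View pics/m5.png

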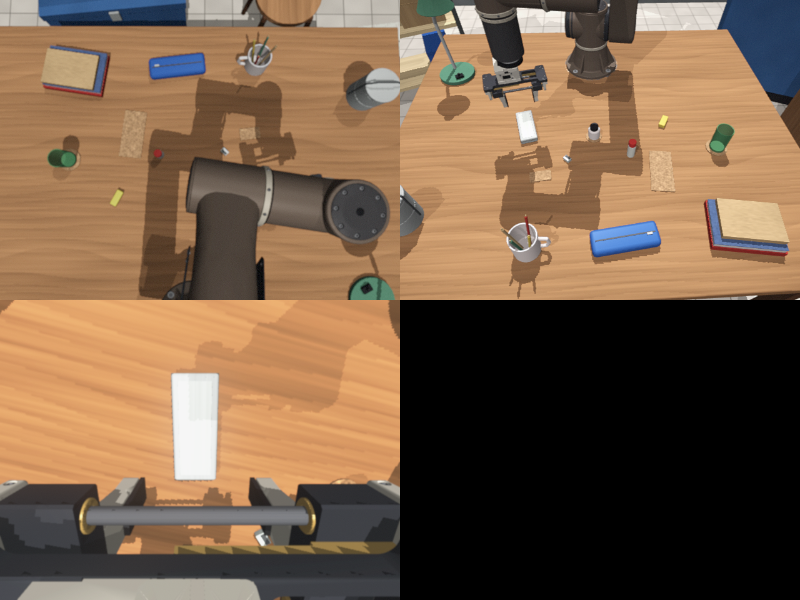

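The mosaic shows the tumbler and ink bottle standing on their pads. In the wrist view the box (full-size columns about 275–350, rows 118–288) is square to the gripper. I'll measure the box in that view.

```bash
python3 - <<'E'
from meas import *
c=dict(np.load("w5.npz")); print(np.round(measure(c,(313,203),110,.013,.04,.022,1),1))
E
python3 go.py 418.6,-257.3,6.2,-166.6
```

```text
[ 398.8 -263.3  148.1   61.8   13.5]
t 18.48 tcp [ 419.1 -256.6  149.7] rpy [-180.     0.  -166.5] j [ -9.   7. -28.  -0. -55. -68.]
418.6,-257.3,6.2,-166.6 -> [ 0.0007 -0.0006  0.1435] rz 0.1 dist 144
```

drive_effector:
  steps:
    - [[0.0005,-0.0005,0.012,0,0,0],[0.0005,-0.0005,0.035,0,0,0],[0.0005,-0.0005,0.065,0,0,0],[0.0005,-0.0005,0.09,0,0,0],[0.0005,-0.0005,0.112,0,0,0],[0.0005,-0.0005,0.128,0,0,0],[0.0005,-0.0005,0.137,0,0,0],[0.0005,-0.0005,0.142,0,0,0],[0.0005,-0.0005,0.1435,0,0,0],[0.0005,-0.0005,0.1435,0,0,0],[0.0005,-0.0005,0.1435,0,0,0]]

```text
time_s: 19.4
tcp_pos: [0.4192, -0.2581, 0.007]
eef_rot: [-180.0, 0.1, -166.6]
contact_force: [1.0, 0.5, -0.6]
gripper_width: 0.085
gripper_force: 0.0
```

drive_effector:
  steps:
    - [[0,0,0,0,0,0],[0,0,0,0,0,0],[0,0,0,0,0,0],[0,0,0,0,0,0],[0,0,0,0,0,0],[0,0,0,0,0,0],[0,0,0,0,0,0],[0,0,0,0,0,0]]
  jaw: 0.05
  clamp_n: 30

```text
time_s: 20.07
tcp_pos: [0.4188, -0.2581, 0.0066]
eef_rot: [-180.0, 0.0, -166.6]
contact_force: [-0.0, -0.2, 6.0]
gripper_width: 0.0619
gripper_force: 30.0
```

```bash
python3 go.py
```

```text
t 20.07 tcp [ 418.8 -258.1    6.6] rpy [-180.     0.  -166.6] j [ -9.  19. -37.   0. -34. -68.]
```

drive_effector:
  steps:
    - [[0,0,-0.004,0,0,0],[0,0,-0.015,0,0,0],[0,0,-0.03,0,0,0],[0,0,-0.05,0,0,0],[0,0,-0.07,0,0,0],[0,0,-0.09,0,0,0],[0,0,-0.107,0,0,0],[0,0,-0.117,0,0,0],[0,0,-0.12,0,0,0],[0,0,-0.12,0,0,0],[0,0,-0.12,0,0,0]]

```text
time_s: 20.98
tcp_pos: [0.4179, -0.2577, 0.1253]
eef_rot: [180.0, -0.1, -166.6]
contact_force: [-0.3, 0.6, -2.3]
gripper_width: 0.0614
gripper_force: 30.0
```

```bash
python3 go.py 634.6,215.5,126.6,173.7
```

```text
t 20.98 tcp [ 417.9 -257.7  125.3] rpy [ 1.800e+02 -1.000e-01 -1.666e+02] j [ -9.   9. -30.  -0. -51. -68.]
634.6,215.5,126.6,173.7 -> [-0.3203  0.4103 -0.0013] rz 19.7 dist 520
```

drive_effector:
  steps:
    - [[-0.006,0.008,0,0,0,0.5],[-0.018,0.023,0,0,0,1],[-0.036,0.046,0,0,0,2],[-0.058,0.075,0,0,0,4],[-0.08,0.103,0,0,0,6],[-0.102,0.131,0,0,0,8],[-0.124,0.159,0,0,0,10],[-0.146,0.188,0,0,0,12],[-0.168,0.216,0,0,0,14],[-0.19,0.244,0,0,0,16],[-0.212,0.272,0,0,0,18],[-0.234,0.3,0,0,0,19.7]]

```text
time_s: 21.98
tcp_pos: [0.5762, 0.0895, 0.1244]
eef_rot: [-179.9, -0.1, 173.6]
contact_force: [0.8, -1.4, -2.2]
gripper_width: 0.0619
gripper_force: 30.0
```

```bash
python3 go.py 634.6,215.5,126.6,173.7
```

```text
t 21.98 tcp [576.2  89.5 124.4] rpy [-1.799e+02 -1.000e-01  1.736e+02] j [  28.   17.  -19.   -0.  -54. -124.]
634.6,215.5,126.6,173.7 -> [-0.044   0.1317 -0.0022] rz -0.1 dist 139
```

drive_effector:
  steps:
    - [[-0.011,0.034,0,0,0,0],[-0.021,0.065,0,0,0,0],[-0.03,0.093,0,0,0,0],[-0.037,0.113,0,0,0,0],[-0.041,0.126,0,0,0,0],[-0.0435,0.133,0,0,0,0],[-0.0435,0.133,0,0,0,0],[-0.0435,0.133,0,0,0,0],[-0.0435,0.133,0,0,0,0],[-0.0435,0.133,0,0,0,0]]

```text
time_s: 22.82
tcp_pos: [0.6341, 0.2143, 0.1264]
eef_rot: [180.0, -0.0, 173.6]
contact_force: [-0.3, -0.4, -2.1]
gripper_width: 0.0614
gripper_force: 30.0
```

```bash
python3 go.py 634.6,215.5,11,173.7 && python3 - <<'E'
from plant import r, viewer, workorder
from meas import *
w=viewer.capture("wrist"); np.savez("w6.npz",**w); cv2.imwrite("pics/w6.png",w["frame"][:,:,::-1])
E
```

```text
t 22.82 tcp [634.1 214.3 126.4] rpy [180.   -0.  173.6] j [  35.   24.   -7.   -0.  -58. -132.]
634.6,215.5,11,173.7 -> [-0.0003  0.0013  0.1154] rz -0.1 dist 115
```

View pics/w6.png

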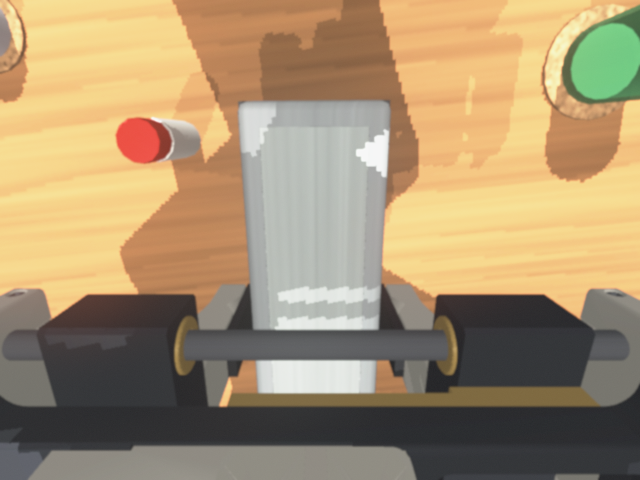

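The wrist view shows the box held square and hiding the pad, glue stick cap at (145,140) clear of the path. I'll refine pad angles by second moments of the first images' masks.

```bash
python3 - <<'E'
from meas import *
for k,t,s,rad in(("long",(212,215),(418,275),50),("short",(400,214),(225,281),25)):
  for n,uv in(("top",t),("scene",s)):
    c=dict(np.load(n+"0.npz")); Z=cv2.GaussianBlur(np.nan_to_num(zworld(c)[:,:,2]).astype(np.float32),(0,0),1.3)
    off=np.median(Z[300:330,260:300] if n=="top" else Z[120:150,360:400])
    hs=cv2.cvtColor(c["frame"],cv2.COLOR_RGB2HSV)
    for th in (.0015,.002,.0025):
        m=blob((Z-off>th)&(Z<.0085),uv,rad); v,u=np.nonzero(m); w=ray(c,np.c_[u,v],.004)[:,:2]*1000
        w0=cv2.minAreaRect(w.astype(np.float32)); e=np.linalg.eigh(np.cov(w.T)); a=e[1][:,1]
        print(k,n,th,np.round(w.mean(0),1),"ang",round((np.degrees(np.arctan2(a[1],a[0]))+90)%180-90,1),"size",np.round(np.sqrt(12*e[0][::-1]),1))
E
```

```text
long top 0.0015 [620.3 217.6] ang -6.6 size [168.1  80.7]
long top 0.002 [620.  217.5] ang -6.9 size [166.   78.6]
long top 0.0025 [619.9 217.7] ang -7.1 size [163.9  77.5]
long scene 0.0015 [622.6 216. ] ang -6.6 size [167.4  78.2]
long scene 0.002 [622.5 216.1] ang -6.8 size [165.2  76.9]
long scene 0.0025 [622.6 216.1] ang -6.9 size [162.8  74.7]
short top 0.0015 [ 624.2 -196.5] ang -80.8 size [73.8 40.6]
short top 0.002 [ 623.7 -196.4] ang -80.8 size [71. 39.]
short top 0.0025 [ 624.  -196.2] ang -81.1 size [69.9 37.4]
short scene 0.0015 [ 622.6 -198.7] ang -82.6 size [70.9 41.4]
short scene 0.002 [ 622.7 -198.8] ang -82.4 size [69.7 39.9]
short scene 0.0025 [ 622.8 -199.4] ang -83.9 size [66.6 37.5]
```

drive_effector:
  steps:
    - [[-0.001,0,0.01,0,0,0.5],[-0.001,0,0.03,0,0,0.5],[-0.001,0,0.05,0,0,0.5],[-0.001,0,0.07,0,0,0.5],[-0.001,0,0.085,0,0,0.5],[-0.001,0,0.095,0,0,0.5],[-0.001,0,0.102,0,0,0.5],[-0.001,0,0.107,0,0,0.5],[-0.001,0,0.11,0,0,0.5],[-0.001,0,0.112,0,0,0.5],[-0.001,0,0.113,0,0,0.5],[-0.001,0,0.114,0,0,0.5]]

```text
time_s: 23.87
tcp_pos: [0.6359, 0.2156, 0.0128]
eef_rot: [180.0, 0.1, 173.2]
contact_force: [-0.7, -0.6, -2.5]
gripper_width: 0.0614
gripper_force: 30.0
```

drive_effector:
  steps:
    - [[0,0,0.0005,0,0,0],[0,0,0.001,0,0,0],[0,0,0.001,0,0,0],[0,0,0.001,0,0,0]]

```text
time_s: 24.2
tcp_pos: [0.6356, 0.2154, 0.0114]
eef_rot: [180.0, 0.0, 173.2]
contact_force: [0.4, -0.3, -2.1]
gripper_width: 0.0618
gripper_force: 30.0
```

```bash
python3 go.py 635.9,215.2,10.6,173.2
```

```text
t 24.2 tcp [635.6 215.4  11.4] rpy [180.    0.  173.2] j [  35.   31.  -13.    0.  -46. -132.]
635.9,215.2,10.6,173.2 -> [-0.0004 -0.0002  0.0008] rz -0.0 dist 1
```

drive_effector:
  steps:
    - [[0,0,0.0004,0,0,0],[0,0,0.0008,0,0,0],[0,0,0.0008,0,0,0],[0,0,0.0008,0,0,0]]

```text
time_s: 24.53
tcp_pos: [0.6356, 0.2155, 0.0107]
eef_rot: [180.0, 0.0, 173.2]
contact_force: [-0.7, -0.0, 1.4]
gripper_width: 0.0617
gripper_force: 30.0
```

drive_effector:
  steps:
    - [[0,0,0.0003,0,0,0],[0,0,0.0006,0,0,0],[0,0,0.0006,0,0,0]]

```text
time_s: 24.78
tcp_pos: [0.6356, 0.2154, 0.0106]
eef_rot: [180.0, 0.0, 173.2]
contact_force: [-4.2, -0.5, 6.8]
gripper_width: 0.0622
gripper_force: 30.0
```

drive_effector:
  steps:
    - [[0,0,-0.0006,0,0,0],[0,0,-0.0006,0,0,0],[0,0,-0.0006,0,0,0],[0,0,-0.0006,0,0,0],[0,0,-0.0006,0,0,0]]
  jaw: 0.085

```text
time_s: 25.2
tcp_pos: [0.6355, 0.2153, 0.0102]
eef_rot: [-180.0, -0.0, 173.2]
contact_force: [0.1, -0.2, 0.7]
gripper_width: 0.0837
gripper_force: 0.0
```

drive_effector:
  steps:
    - [[0,0,-0.01,0,0,0],[0,0,-0.03,0,0,0],[0,0,-0.06,0,0,0],[0,0,-0.09,0,0,0],[0,0,-0.12,0,0,0],[0,0,-0.14,0,0,0],[0,0,-0.14,0,0,0],[0,0,-0.14,0,0,0]]

```text
time_s: 25.87
tcp_pos: [0.6362, 0.2158, 0.1528]
eef_rot: [179.9, 0.2, 173.2]
contact_force: [-0.3, -0.6, -1.4]
gripper_width: 0.0851
gripper_force: 0.0
```

```bash
python3 go.py 397.2,265.5,150,151.3
```

```text
t 25.87 tcp [636.2 215.8 152.8] rpy [179.9   0.2 173.2] j [  35.   23.   -6.    0.  -61. -132.]
397.2,265.5,150,151.3 -> [0.2432 0.021  0.0028] rz 21.9 dist 244
```

drive_effector:
  steps:
    - [[0.01,0.001,0,0,0,1],[0.03,0.003,0,0,0,3],[0.06,0.005,0,0,0,6],[0.095,0.008,0,0,0,9],[0.13,0.011,0,0,0,12],[0.165,0.014,0,0,0,15],[0.195,0.017,0,0,0,18],[0.22,0.019,0,0,0,20],[0.235,0.02,0,0,0,21.5],[0.243,0.021,0,0,0,21.9],[0.243,0.021,0,0,0,21.9],[0.243,0.021,0,0,0,21.9]]
  jaw: 0.05

```text
time_s: 26.87
tcp_pos: [0.4026, 0.2611, 0.1501]
eef_rot: [179.9, -0.7, 151.7]
contact_force: [0.6, 0.6, 0.6]
gripper_width: 0.0499
gripper_force: 0.0
```

```bash
python3 go.py 397.2,265.5,4,151.3 && python3 - <<'E'
from plant import r, viewer, workorder
from meas import *
im=[]
for n,i,b,l in(("top",(316,288),(211,210),0),("scene",(310,205),(418,268),0)):
    c=viewer.capture(n); im.append(cv2.resize(c["frame"],(400,300))); np.savez("7"+n+".npz",**c)
    for a in((i,28,.05,.07,.06,0),(b,60,.016,.04,.026,1)):
        try: print(n,np.round(measure(c,*a),1))
        except Exception as e: print(n,"none")
w=viewer.capture("wrist"); np.savez("w7.npz",**w); im.append(cv2.resize(w["frame"],(400,300)));im.append(im[0]*0)
try: print("eraser wrist",np.round(measure(w,(315,220),90,.01,.03,.016,1),1))
except Exception as e: print("none")
cv2.imwrite("pics/m7.png",np.vstack([np.hstack(im[:2]),np.hstack(im[2:])])[:,:,::-1])
E
```

```text
t 26.87 tcp [402.6 261.1 150.1] rpy [179.9  -0.7 151.7] j [  56.    6.  -29.   -1.  -55. -174.]
397.2,265.5,4,151.3 -> [0.0069 0.0013 0.1461] rz 0.4 dist 146
top [454.3  -7.   30.   30.6   0. ]
top [617.  218.1 151.1  64.6  -6.3]
scene [456.5  -8.   31.9  38.5   0. ]
scene [620.2 216.5 156.3  64.7  -6.6]
eraser wrist [393.1 266.8  56.2  24.2 -27.9]
```

View pics/m7.png

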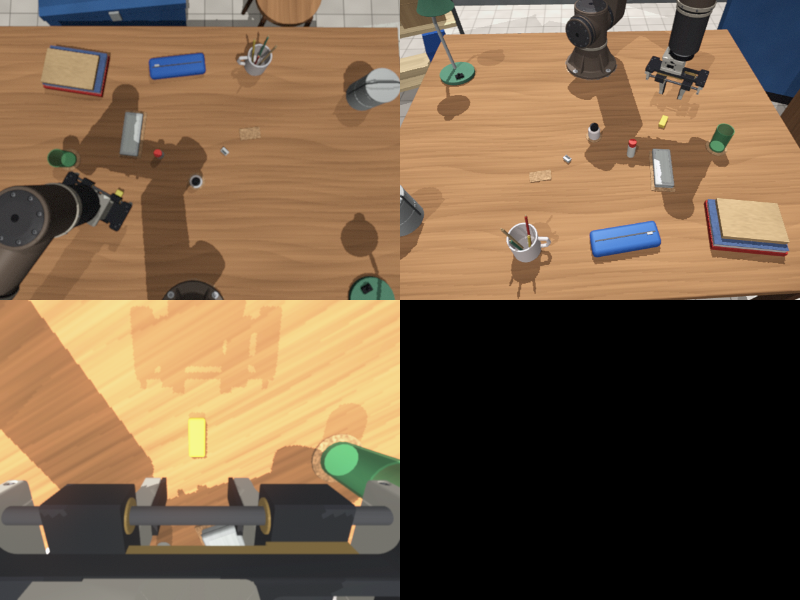

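The mosaic shows the ink bottle and box on their pads and the eraser under the gripper (full-size about (315,220)). Joint 6 has run to its limit on this side, so I'll use the half-turn grasp instead: unwind about tool z.

drive_effector:
  steps:
    - [[0,0,0,0,0,-5],[0,0,0,0,0,-11],[0,0,0,0,0,-18],[0,0,0,0,0,-25],[0,0,0,0,0,-32],[0,0,0,0,0,-39],[0,0,0,0,0,-46],[0,0,0,0,0,-53],[0,0,0,0,0,-60],[0,0,0,0,0,-67],[0,0,0,0,0,-74],[0,0,0,0,0,-81]]

```text
time_s: 28.02
tcp_pos: [0.4029, 0.2609, 0.1498]
eef_rot: [179.3, -0.1, -126.9]
contact_force: [0.5, -0.0, 0.2]
gripper_width: 0.0498
gripper_force: 0.0
```

```bash
python3 go.py
```

```text
t 28.02 tcp [402.9 260.9 149.8] rpy [ 1.793e+02 -1.000e-01 -1.269e+02] j [ 56.   6. -29.  -1. -55. -92.]
```

drive_effector:
  steps:
    - [[0,0,0,0,0,-7],[0,0,0,0,0,-14],[0,0,0,0,0,-21],[0,0,0,0,0,-28],[0,0,0,0,0,-35],[0,0,0,0,0,-42],[0,0,0,0,0,-49],[0,0,0,0,0,-56],[0,0,0,0,0,-63],[0,0,0,0,0,-70],[0,0,0,0,0,-77],[0,0,0,0,0,-81]]

```text
time_s: 29.02
tcp_pos: [0.4029, 0.2609, 0.1499]
eef_rot: [179.8, 0.7, -45.9]
contact_force: [-0.9, 0.5, -0.0]
gripper_width: 0.0502
gripper_force: 0.0
```

```bash
python3 go.py 397.2,265.5,60,-28.7
python3 - <<'E'
from meas import *
for n in("top","scene"):
    c=dict(np.load("7"+n+".npz")); P=zworld(c); uv=(211,210) if n=="top" else (418,268)
    Z=cv2.GaussianBlur(np.nan_to_num(P[...,2]).astype(np.float32),(0,0),.8)
    for th in(.016,.019,.021,.023):
        m=blob((Z>th)&(Z<.033),uv,60); w=P[m][:,:2]*1000
        v,u=np.nonzero(m); q=ray(c,np.c_[u,v],.026)[:,:2]*1000
        e=np.linalg.eigh(np.cov(q.T)); a=e[1][:,1]
        print(n,th,np.round(cv2.minAreaRect(q.astype(np.float32))[:2],1).tolist() if 0 else np.round(q.mean(0),1),np.round(np.sqrt(12*e[0][::-1]),1),round((np.degrees(np.arctan2(a[1],a[0]))+90)%180-90,1))
E
```

```text
t 29.02 tcp [402.9 260.9 149.9] rpy [179.8   0.7 -45.9] j [ 56.   6. -29.  -1. -55. -11.]
397.2,265.5,60,-28.7 -> [-0.0073  0.0009  0.0899] rz -17.2 dist 90
top 0.016 [616.6 218.1] [149.1  62.3] -6.5
top 0.019 [617.  218.1] [146.8  60.5] -6.7
top 0.021 [616.5 218.1] [145.3  58.8] -6.3
top 0.023 [616.7 218.6] [144.3  57.7] -6.3
scene 0.016 [623.4 216.1] [152.7  62.2] -6.7
scene 0.019 [622.8 216.3] [150.9  61.2] -6.7
scene 0.021 [622.9 216.2] [147.6  59.4] -6.4
scene 0.023 [621.7 216.7] [145.1  58.1] -6.1
```

```bash
cat >> go.py <<'E'
    T=R.from_euler("z",g[3] if len(g)>3 else yaw,degrees=True)*R.from_euler("x",180,degrees=True)
    N=R.from_euler("xyz",s["eef_rot"],degrees=True)
    print("   exact: shift",np.round(N.inv().apply(g[:3]-p)/1e3,4),"rotvec",np.round((N.inv()*T).as_rotvec(degrees=True),2))
E
python3 go.py 396.5,265.7,60,-28.2
```

```text
t 29.02 tcp [402.9 260.9 149.9] rpy [179.8   0.7 -45.9] j [ 56.   6. -29.  -1. -55. -11.]
396.5,265.7,60,-28.2 -> [-0.0079  0.0013  0.0899] rz -17.7 dist 90
   exact: shift [-0.0068  0.001   0.09  ] rotvec [  0.07   0.74 -17.71]
```

drive_effector:
  steps:
    - [[-0.001,0,0.01,0,0.2,-3],[-0.003,0.001,0.03,0,0.4,-8],[-0.005,0.001,0.05,0,0.6,-14],[-0.007,0.001,0.07,0,0.7,-17.7],[-0.007,0.001,0.083,0,0.7,-17.7],[-0.007,0.001,0.09,0,0.7,-17.7],[-0.007,0.001,0.09,0,0.7,-17.7],[-0.007,0.001,0.09,0,0.7,-17.7]]

```text
time_s: 29.68
tcp_pos: [0.3962, 0.2661, 0.0603]
eef_rot: [179.9, 0.0, -28.6]
contact_force: [-0.4, 1.5, 0.3]
gripper_width: 0.0504
gripper_force: 0.0
```

```bash
python3 go.py 396.5,265.7,3.5,-28.2
```

```text
t 29.68 tcp [396.2 266.1  60.3] rpy [179.9   0.  -28.6] j [ 58.  13. -36.  -0. -42.   4.]
396.5,265.7,3.5,-28.2 -> [0.0004 0.0002 0.0568] rz -0.4 dist 57
   exact: shift [0.0005 0.0002 0.0568] rotvec [ 0.07  0.05 -0.37]
```

drive_effector:
  steps:
    - [[0,0,0.01,0,0,0],[0,0,0.025,0,0,0],[0,0,0.04,0,0,0],[0,0,0.05,0,0,0],[0,0,0.055,0,0,0],[0,0,0.0565,0,0,0],[0,0,0.0565,0,0,0]]

```text
time_s: 30.27
tcp_pos: [0.3961, 0.2665, 0.0043]
eef_rot: [-180.0, 0.0, -28.5]
contact_force: [0.3, -0.1, 0.6]
gripper_width: 0.05
gripper_force: 0.0
```

drive_effector:
  steps:
    - [[0,0,0,0,0,0],[0,0,0,0,0,0],[0,0,0,0,0,0],[0,0,0,0,0,0],[0,0,0,0,0,0],[0,0,0,0,0,0],[0,0,0,0,0,0]]
  jaw: 0.015
  clamp_n: 10

```text
time_s: 30.85
tcp_pos: [0.3958, 0.2664, 0.0041]
eef_rot: [180.0, 0.1, -28.5]
contact_force: [-1.2, 0.1, 5.1]
gripper_width: 0.0241
gripper_force: 10.0
```

drive_effector:
  steps:
    - [[0,0,-0.004,0,0,0],[0,0,-0.015,0,0,0],[0,0,-0.03,0,0,0],[0,0,-0.05,0,0,0],[0,0,-0.07,0,0,0],[0,0,-0.09,0,0,0],[0,0,-0.107,0,0,0],[0,0,-0.117,0,0,0],[0,0,-0.12,0,0,0],[0,0,-0.12,0,0,0]]

```text
time_s: 31.68
tcp_pos: [0.396, 0.2665, 0.1245]
eef_rot: [-179.9, 0.1, -28.5]
contact_force: [0.5, -0.1, 0.2]
gripper_width: 0.0238
gripper_force: 10.0
```

```bash
python3 go.py 623.3,-197,124,-82
```

```text
t 31.68 tcp [396.  266.5 124.5] rpy [-1.799e+02  1.000e-01 -2.850e+01] j [ 58.   7. -32.  -0. -51.   4.]
623.3,-197,124,-82 -> [0.421  0.2988 0.0005] rz 53.5 dist 516
   exact: shift [ 4.210e-01  2.988e-01 -2.000e-04] rotvec [-4.000e-02  8.000e-02  5.349e+01]
```

drive_effector:
  steps:
    - [[0.008,0.006,0,0,0,1.5],[0.025,0.018,0,0,0,5],[0.05,0.035,0,0,0,10],[0.08,0.057,0,0,0,15],[0.11,0.078,0,0,0,20],[0.14,0.099,0,0,0,25],[0.17,0.121,0,0,0,30],[0.2,0.142,0,0,0,35],[0.23,0.163,0,0,0,40],[0.26,0.185,0,0,0,45],[0.29,0.206,0,0,0,50],[0.32,0.227,0,0,0,53.5]]

```text
time_s: 32.68
tcp_pos: [0.5682, -0.0885, 0.1221]
eef_rot: [179.8, 0.0, -82.4]
contact_force: [0.0, 1.3, -0.4]
gripper_width: 0.0236
gripper_force: 10.0
```

```bash
python3 go.py 623.3,-197,124,-82
```

```text
t 32.68 tcp [568.2 -88.5 122.1] rpy [179.8   0.  -82.4] j [ 11.  16. -20.  -0. -54.  -3.]
623.3,-197,124,-82 -> [ 0.1149 -0.0402 -0.0019] rz -0.4 dist 122
   exact: shift [ 0.1149 -0.0402 -0.0021] rotvec [ 0.2   0.02 -0.36]
```

drive_effector:
  steps:
    - [[0.02,-0.012,0,0,0,0],[0.035,-0.025,0,0,0,0],[0.045,-0.033,0,0,0,0],[0.05,-0.04,0,0,0,0],[0.05,-0.04,0,0,0,0],[0.05,-0.04,0,0,0,0]]

```text
time_s: 33.18
tcp_pos: [0.6147, -0.1296, 0.1227]
eef_rot: [179.9, 0.0, -82.0]
contact_force: [0.1, -0.7, 0.1]
gripper_width: 0.0239
gripper_force: 10.0
```

```bash
python3 - <<'E'
from plant import r, viewer, workorder
from meas import *
w=viewer.capture("wrist"); np.savez("w8.npz",**w); cv2.imwrite("pics/w8.png",w["frame"][:,:,::-1])
E
python3 go.py 623.3,-197,124,-82
```

```text
t 33.23 tcp [ 614.5 -129.3  123. ] rpy [179.9   0.  -82. ] j [  6.  21. -13.  -0. -56.   2.]
623.3,-197,124,-82 -> [ 0.0683  0.0007 -0.001 ] rz 0.0 dist 68
   exact: shift [ 0.0683  0.0007 -0.001 ] rotvec [0.13 0.03 0.01]
```

View pics/w8.png

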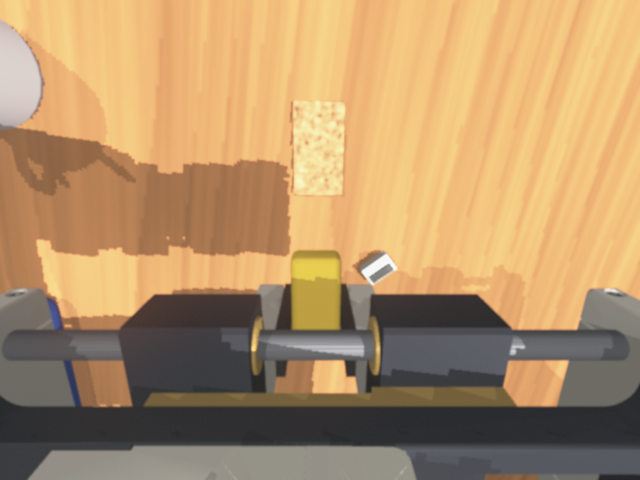

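The wrist view shows the short pad (columns 293–345, rows 101–195) ahead, nearly square to the held eraser (columns 291–341), with the sharpener at (377,267). I'll measure the pad.

```bash
python3 - <<'E'
from meas import *
c=dict(np.load("w8.npz")); print("Z",np.round(measure(c,(319,148),65,.002,.0075,.004,1),1))
corn=ray(c,[(292.5,101),(345,101.5),(343.5,195),(295,195)],.004)[:,:2]*1000
print(np.round(corn,1),corn.mean(0)); 
for a,b in((1,2),(0,3)): d=corn[a]-corn[b]; print(np.degrees(np.arctan2(d[1],d[0])),np.linalg.norm(d))
hs=cv2.cvtColor(c["frame"],cv2.COLOR_RGB2HSV)
m=cv2.GaussianBlur(hs[...,1],(0,0),3)
print("sat pad/desk",m[148,319],m[148,270],m[148,380])
P=zworld(c); q=P[255:300,285:350].reshape(-1,3);q=q[(q[:,2]>.125)&(q[:,2]<.15)]; print("eraser pts",len(q),np.median(q,0))
E
```

```text
Z [ 621.5 -198.2   72.4   40.5  -82.4]
[[ 645.8 -231. ]
 [ 606.3 -236.1]
 [ 595.8 -165.6]
 [ 635.2 -160.1]] [ 620.77001488 -198.21806609]
-81.51570030804811 71.26638642215809
-81.55290968245171 71.57943735764339
sat pad/desk 95 122 120
eraser pts 2452 [ 0.6166107  -0.14533454  0.13465059]
```

drive_effector:
  steps:
    - [[0.01,0,0,0,0,0],[0.03,0.001,0,0,0,0],[0.05,0.001,0,0,0,0],[0.062,0.001,0,0,0,0],[0.0665,0.0015,0.005,0,0,0],[0.0665,0.0015,0.02,0,0,0],[0.0665,0.0015,0.045,0,0,0],[0.0665,0.0015,0.07,0,0,0],[0.0665,0.0015,0.09,0,0,0],[0.0665,0.0015,0.1,0,0,0],[0.0665,0.0015,0.1,0,0,0],[0.0665,0.0015,0.1,0,0,0]]

```text
time_s: 34.23
tcp_pos: [0.6229, -0.1958, 0.0236]
eef_rot: [179.9, 0.0, -82.0]
contact_force: [0.3, -0.4, -0.2]
gripper_width: 0.0235
gripper_force: 10.0
```

```bash
python3 go.py 622.4,-195.4,8,-82.1
```

```text
t 34.23 tcp [ 622.9 -195.8   23.6] rpy [179.9   0.  -82. ] j [ -0.  29. -15.   0. -46.   8.]
622.4,-195.4,8,-82.1 -> [-0.0004  0.0005  0.0156] rz 0.1 dist 16
   exact: shift [-0.0004  0.0005  0.0156] rotvec [0.1  0.   0.13]
```

drive_effector:
  steps:
    - [[0,0,0.004,0,0,0],[0,0,0.008,0,0,0],[0,0,0.011,0,0,0],[0,0,0.013,0,0,0],[0,0,0.014,0,0,0],[0,0,0.015,0,0,0],[0,0,0.015,0,0,0],[0,0,0.015,0,0,0]]

```text
time_s: 34.9
tcp_pos: [0.6229, -0.1961, 0.0086]
eef_rot: [179.9, 0.0, -82.0]
contact_force: [-0.2, 0.6, -0.7]
gripper_width: 0.024
gripper_force: 10.0
```

drive_effector:
  steps:
    - [[0,0,0.0003,0,0,0],[0,0,0.0006,0,0,0],[0,0,0.0006,0,0,0],[0,0,0.0006,0,0,0]]

```text
time_s: 35.23
tcp_pos: [0.623, -0.1961, 0.0082]
eef_rot: [180.0, 0.0, -82.0]
contact_force: [0.0, 0.2, 2.7]
gripper_width: 0.0237
gripper_force: 10.0
```

drive_effector:
  steps:
    - [[0,0,-0.0003,0,0,0],[0,0,-0.0003,0,0,0],[0,0,-0.0003,0,0,0],[0,0,-0.0003,0,0,0],[0,0,-0.0003,0,0,0]]
  jaw: 0.05

```text
time_s: 35.65
tcp_pos: [0.6228, -0.196, 0.0081]
eef_rot: [179.9, 0.0, -82.0]
contact_force: [0.2, 0.6, 0.0]
gripper_width: 0.0483
gripper_force: 0.0
```

drive_effector:
  steps:
    - [[0,0,-0.01,0,0,0],[0,0,-0.03,0,0,0],[0,0,-0.06,0,0,0],[-0.02,0,-0.09,0,0,0],[-0.04,0,-0.11,0,0,0],[-0.06,0,-0.115,0,0,0],[-0.0665,0,-0.115,0,0,0],[-0.0665,0,-0.115,0,0,0],[-0.0665,0,-0.115,0,0,0],[-0.0665,0,-0.115,0,0,0]]

```text
time_s: 36.48
tcp_pos: [0.6133, -0.1307, 0.1226]
eef_rot: [179.9, 0.0, -82.0]
contact_force: [0.3, -0.3, -0.1]
gripper_width: 0.0499
gripper_force: 0.0
```

```bash
python3 - <<'E'
from plant import r, viewer, workorder
from meas import *
w=viewer.capture("wrist"); np.savez("w9.npz",**w); cv2.imwrite("pics/w9.png",w["frame"][:,:,::-1])
print(np.round(measure(w,(319,148),65,.011,.03,.020,1),1))
for n in("top","scene"): np.savez("9"+n+".npz",**viewer.capture(n))
for n,uv,ui,ub in(("top",(400,214),(316,288),(211,210)),("scene",(225,279),(310,205),(418,268))):
    c=dict(np.load("9"+n+".npz"))
    for a in((uv,22,.013,.03,.02,1),(ub,60,.016,.04,.026,1)):
        try: print(n,np.round(measure(c,*a),1))
        except Exception as e: print(n,"none")
E
python3 go.py
```

```text
[ 622.2 -194.    55.3   24.1  -81.3]
top none
top [574.  240.4  64.   30.7  -4.9]
scene [ 625.5 -193.1   55.5   29.6  -86.6]
scene [620.1 216.5 157.   64.5  -6.6]
t 36.63 tcp [ 613.4 -131.   122.4] rpy [179.9   0.  -82.1] j [  6.  21. -13.  -0. -56.   2.]
```

View pics/w9.png

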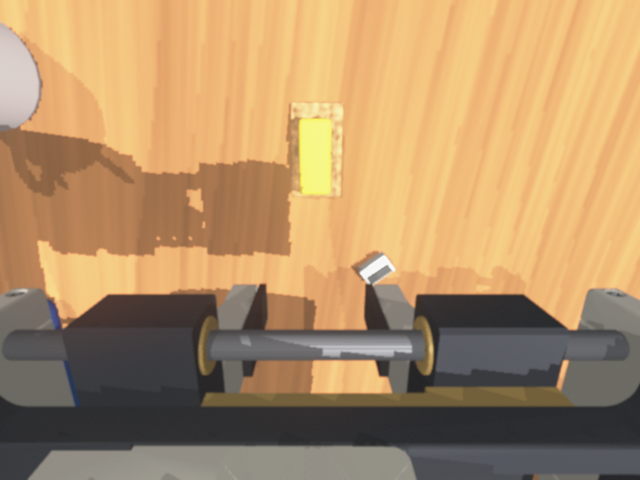

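The wrist view shows the eraser (columns 299–332, rows 118–194) on the short pad (columns 291–343, rows 103–196), seemingly off toward the near end. I'll compute the true margins from edges.

```bash
python3 - <<'E'
from meas import *
c=dict(np.load("w9.npz")); hs=cv2.cvtColor(c["frame"],cv2.COLOR_RGB2HSV).astype(int)
m=(hs[...,0]>24)&(hs[...,0]<34)&(hs[...,1]>140)
m=blob(m,(316,155),60); e=ray(c,upsampled_contour(m),.02)[:,:2]*1000
print("er colour",cv2.minAreaRect(e.astype(np.float32)))
u,v=upsampled_contour(m).T; print(u.min(),u.max(),v.min(),v.max())
Zr=zworld(c)[...,2]; print("z er",np.median(Zr[130:180,308:325]),"pad",np.median(Zr[106:114,300:335]),"desk",np.median(Zr[130:180,350:380]), "camz",c["cam_to_world"][2,3])
Z=cv2.GaussianBlur(np.nan_to_num(Zr).astype(np.float32),(0,0),1)
p=blob((Z>.002)&(Z<.03),(317,150),65); q=upsampled_contour(p); u,v=q.T; print("pad px",u.min(),u.max(),v.min(),v.max()); print("pad",cv2.minAreaRect((ray(c,q,.004)[:,:2]*1000).astype(np.float32)))
g=[int(x) for x in hs[92:125,316,1]]; print(g); print([int(x) for x in hs[185:205,316,1]])
for n,uv in(("top",(400,214)),("scene",(225,279))):
    k=dict(np.load("9"+n+".npz"));h=cv2.cvtColor(k["frame"],cv2.COLOR_RGB2HSV); mm=(h[...,0]>22)&(h[...,0]<36)&(h[...,1]>125)
    for base in ("7",):
        pass
    try: print(n,cv2.minAreaRect((ray(k,upsampled_contour(blob(mm,uv,25)),.02)[:,:2]*1000).astype(np.float32)))
    except Exception as e: print(n,"none")
    cr=k["frame"][uv[1]-25:uv[1]+25,uv[0]-33:uv[0]+34]; cv2.imwrite(f"pics/c9{n}.png",cv2.resize(cr,(400,300),interpolation=cv2.INTER_CUBIC)[:,:,::-1])
E
```

```text
er colour ((627.043212890625, -194.18162536621094), (18.656505584716797, 55.77339553833008), 1.9010025262832642)
298.625 324.875 118.625 194.125
z er nan pad 0.004530834494859803 desk nan camz 0.2811134882420415
pad px 289.625 342.375 102.625 197.375
pad ((621.5443725585938, -197.64993286132812), (40.90277099609375, 72.3790283203125), 7.989776134490967)
[114, 115, 115, 115, 115, 116, 116, 116, 117, 117, 104, 76, 63, 65, 68, 72, 73, 74, 75, 76, 82, 90, 98, 107, 118, 137, 160, 152, 138, 126, 118, 115, 115]
[119, 120, 120, 119, 120, 120, 123, 133, 141, 131, 116, 118, 129, 132, 129, 124, 123, 124, 123, 124]
top ((619.5501098632812, -215.64877319335938), (8.438334465026855, 14.836695671081543), 44.485870361328125)
scene ((637.472412109375, -191.54080200195312), (11.603272438049316, 53.20966720581055), 8.709516525268555)
```

```bash
python3 go.py 620,295,150
```

```text
t 36.63 tcp [ 613.4 -131.   122.4] rpy [179.9   0.  -82.1] j [  6.  21. -13.  -0. -56.   2.]
620,295,150 -> [-0.421  -0.0653 -0.0276] rz 0 dist 427
   exact: shift [-0.421  -0.0653 -0.0276] rotvec [0.15 0.01 0.  ]
```

drive_effector:
  steps:
    - [[-0.01,0,0,0,0,0],[-0.03,-0.002,-0.005,0,0,0],[-0.065,-0.005,-0.01,0,0,0],[-0.105,-0.01,-0.02,0,0,0],[-0.145,-0.018,-0.027,0,0,0],[-0.185,-0.026,-0.027,0,0,0],[-0.225,-0.034,-0.027,0,0,0],[-0.265,-0.042,-0.027,0,0,0],[-0.305,-0.05,-0.027,0,0,0],[-0.345,-0.056,-0.027,0,0,0],[-0.38,-0.06,-0.027,0,0,0],[-0.405,-0.063,-0.027,0,0,0]]
  jaw: 0.085

```text
time_s: 37.63
tcp_pos: [0.6194, 0.2829, 0.1497]
eef_rot: [179.9, 0.0, -81.9]
contact_force: [0.5, -0.4, -0.8]
gripper_width: 0.085
gripper_force: 0.0
```

drive_effector:
  steps:
    - [[-0.012,-0.002,0,0,0,0],[-0.015,-0.003,0,0,0,0],[-0.015,-0.003,0,0,0,0],[-0.015,-0.003,0,0,0,0]]

```text
time_s: 37.97
tcp_pos: [0.6206, 0.294, 0.1499]
eef_rot: [179.9, -0.0, -82.0]
contact_force: [0.5, -0.1, -0.5]
gripper_width: 0.0849
gripper_force: 0.0
```

```bash
python3 - <<'E'
from plant import r, viewer, workorder
from meas import *
w=viewer.capture("wrist"); np.savez("w10.npz",**w); t=viewer.capture("top"); np.savez("t10.npz",**t)
cr=t["frame"][189:239,367:434]
im=np.hstack([cv2.resize(w["frame"],(480,360)),cv2.resize(cr,(320,240),interpolation=cv2.INTER_CUBIC)[:240] if 0 else cv2.resize(cr,(320,360),interpolation=cv2.INTER_CUBIC)])
cv2.imwrite("pics/m10.png",im[:,:,::-1])
h=cv2.cvtColor(t["frame"],cv2.COLOR_RGB2HSV)
print("er top",np.round(measure(t,(400,214),30,.013,.03,.02,1),1))
E
python3 go.py
```

```text
er top [ 624.3 -192.6   57.2   25.5  -81.6]
t 38.07 tcp [620.9 293.5 150.3] rpy [179.9   0.  -82.1] j [ 41.  25.  -3.  -0. -62. -34.]
```

View pics/m10.png

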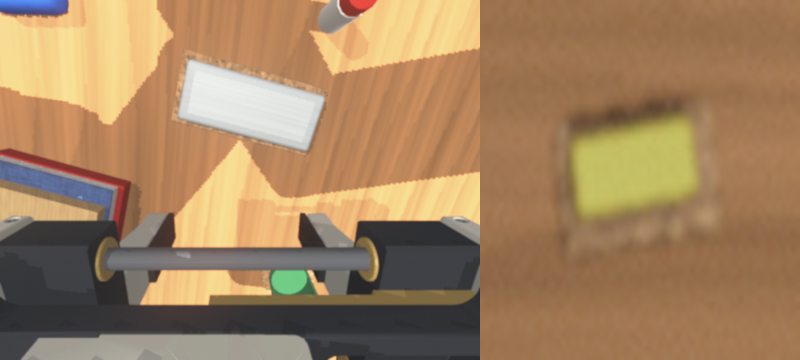

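The mosaic shows the pad margin visible at the box's left (+x) end and upper (-y) side but hardly at the right end, so the box sits toward -x. The top-view crop shows the eraser off toward +y. Measuring the box in the pad frame.

```bash
python3 - <<'E'
from meas import *
c=dict(np.load("w10.npz")); b=measure(c,(335,140),120,.016,.04,.026,1); print("box wrist",np.round(b,1))
Z=cv2.GaussianBlur(np.nan_to_num(zworld(c)[...,2]).astype(np.float32),(0,0),1)
m=blob((Z>.002)&(Z<.04),(335,140),125); w=ray(c,upsampled_contour(m),.004)[:,:2]*1000
a=np.radians(-6.7); ex=np.array([np.cos(a),np.sin(a)]); ey=np.array([-ex[1],ex[0]])
d=w-b[:2]; u,v=d@ex,d@ey
s=np.abs(v)<25; print("pad ends along x rel. box:",np.median(u[s&(u>60)]),np.median(u[s&(u<-60)]))
s=np.abs(u)<60; print("pad sides rel. box:",np.median(v[s&(v>0)]),np.median(v[s&(v<0)]), "cam",c["cam_to_world"][:3,3])
for lo,hi in((-60,-30),(-30,0),(0,30),(30,60)):
    s=(u>lo)&(u<hi)&(v<0); print(lo,round(np.median(v[s]),2),end=" ")
E
python3 go.py 632,215,150,-6.5
```

```text
box wrist [615.4 218.7 148.7  61.8  -6.4]
pad ends along x rel. box: 85.0375325603924 -82.51774134557222
pad sides rel. box: 37.59180323284049 -40.44965134853578 cam [0.63213999 0.21414143 0.30851042]
-60 -40.53 -30 -40.47 0 -40.42 30 -40.39 t 38.07 tcp [620.9 293.5 150.3] rpy [179.9   0.  -82.1] j [ 41.  25.  -3.  -0. -62. -34.]
632,215,150,-6.5 -> [ 0.0793 -0.0002  0.0003] rz -75.6 dist 79
   exact: shift [ 0.0793 -0.0002  0.0003] rotvec [ 6.000e-02  5.000e-02 -7.559e+01]
```

drive_effector:
  steps:
    - [[0.005,0,0,0,0,-4],[0.012,0,0,0,0,-10],[0.02,-0.001,0,0,0,-17],[0.028,-0.001,0,0,0,-24],[0.036,-0.002,0,0,0,-31],[0.044,-0.002,0,0,0,-38],[0.052,-0.003,0,0,0,-45],[0.06,-0.003,0,0,0,-52],[0.068,-0.003,0,0,0,-59],[0.074,-0.004,0,0,0,-66],[0.078,-0.004,0,0,0,-72],[0.0794,-0.0038,0,0,0,-75.3]]

```text
time_s: 39.07
tcp_pos: [0.6358, 0.2147, 0.1506]
eef_rot: [-180.0, 0.1, -6.5]
contact_force: [-0.4, 0.4, -0.0]
gripper_width: 0.085
gripper_force: 0.0
```

drive_effector:
  steps:
    - [[0,0,0,0,0,0],[0,0,0,0,0,0],[0,0,0,0,0,0],[0,0,0,0,0,0]]

```text
time_s: 39.4
tcp_pos: [0.6356, 0.2166, 0.1504]
eef_rot: [-180.0, 0.1, -6.8]
contact_force: [-0.1, -0.0, -0.1]
gripper_width: 0.0848
gripper_force: 0.0
```

```bash
python3 go.py 635.6,215.4,11,-6.8
```

```text
t 39.4 tcp [635.6 216.6 150.4] rpy [-1.8e+02  1.0e-01 -6.8e+00] j [ 35.  23.  -5.  -0. -61.  48.]
635.6,215.4,11,-6.8 -> [1.000e-04 1.200e-03 1.394e-01] rz -0.0 dist 139
   exact: shift [0.0003 0.0012 0.1394] rotvec [-0.    0.06 -0.02]
```

drive_effector:
  steps:
    - [[0,0.001,0.012,0,0,0],[0,0.001,0.035,0,0,0],[0,0.001,0.065,0,0,0],[0,0.001,0.09,0,0,0],[0,0.001,0.11,0,0,0],[0,0.001,0.125,0,0,0],[0,0.001,0.134,0,0,0],[0,0.001,0.138,0,0,0],[0,0.001,0.1395,0,0,0],[0,0.001,0.1395,0,0,0],[0,0.001,0.1395,0,0,0]]

```text
time_s: 40.32
tcp_pos: [0.6359, 0.2162, 0.0118]
eef_rot: [-180.0, -0.0, -6.7]
contact_force: [0.1, -0.2, 0.4]
gripper_width: 0.0851
gripper_force: 0.0
```

drive_effector:
  steps:
    - [[0,0,0,0,0,0],[0,0,0,0,0,0],[0,0,0,0,0,0],[0,0,0,0,0,0],[0,0,0,0,0,0],[0,0,0,0,0,0],[0,0,0,0,0,0],[0,0,0,0,0,0]]
  jaw: 0.05
  clamp_n: 30

```text
time_s: 40.98
tcp_pos: [0.6354, 0.2159, 0.0112]
eef_rot: [-180.0, 0.0, -6.7]
contact_force: [-1.1, 0.0, 5.6]
gripper_width: 0.062
gripper_force: 30.0
```

drive_effector:
  steps:
    - [[0,0,-0.002,0,0,0],[0,0,-0.004,0,0,0],[0,0,-0.006,0,0,0],[0,0,-0.006,0,0,0],[0,0,-0.006,0,0,0],[0,0,-0.006,0,0,0]]

```text
time_s: 41.48
tcp_pos: [0.6352, 0.2158, 0.0165]
eef_rot: [180.0, 0.1, -6.7]
contact_force: [-0.0, 0.9, -2.1]
gripper_width: 0.0618
gripper_force: 30.0
```

```bash
python3 go.py 637.8,214.2,12.6,-6.8
```

```text
t 41.48 tcp [635.2 215.8  16.5] rpy [ 1.8e+02  1.0e-01 -6.7e+00] j [ 35.  31. -13.  -0. -46.  48.]
637.8,214.2,12.6,-6.8 -> [0.0028 0.0013 0.0039] rz 0.1 dist 5
   exact: shift [0.0028 0.0013 0.0039] rotvec [0.01 0.08 0.08]
```

drive_effector:
  steps:
    - [[0.001,0.0005,0,0,0,0],[0.0023,0.0012,0,0,0,0],[0.0023,0.0012,0.002,0,0,0],[0.0023,0.0012,0.004,0,0,0],[0.0023,0.0012,0.005,0,0,0],[0.0023,0.0012,0.0055,0,0,0],[0.0023,0.0012,0.006,0,0,0],[0.0023,0.0012,0.006,0,0,0],[0.0023,0.0012,0.006,0,0,0]]

```text
time_s: 42.23
tcp_pos: [0.6373, 0.2142, 0.0112]
eef_rot: [180.0, 0.1, -6.7]
contact_force: [-3.2, -1.9, 4.9]
gripper_width: 0.0619
gripper_force: 30.0
```

```bash
python3 go.py
```

```text
t 42.23 tcp [637.3 214.2  11.2] rpy [ 1.8e+02  1.0e-01 -6.7e+00] j [ 35.  31. -13.  -0. -46.  48.]
```

drive_effector:
  steps:
    - [[0,0,0,0,0,0],[0,0,-0.0003,0,0,0],[0,0,-0.0003,0,0,0],[0,0,-0.0003,0,0,0],[0,0,-0.0003,0,0,0]]
  jaw: 0.085

```text
time_s: 42.65
tcp_pos: [0.6375, 0.2144, 0.0109]
eef_rot: [180.0, 0.1, -6.7]
contact_force: [-0.1, 0.2, -0.1]
gripper_width: 0.0838
gripper_force: 0.0
```

drive_effector:
  steps:
    - [[0,0,-0.01,0,0,0],[0,0,-0.03,0,0,0],[0,0,-0.06,0,0,0],[0,0,-0.09,0,0,0],[0,0,-0.12,0,0,0],[0,0,-0.13,0,0,0],[0,0,-0.13,0,0,0]]

```text
time_s: 43.23
tcp_pos: [0.6396, 0.2154, 0.146]
eef_rot: [-179.8, -0.3, -6.7]
contact_force: [0.9, -0.1, 0.8]
gripper_width: 0.0849
gripper_force: 0.0
```

```bash
python3 go.py 622.9,-196,120,-82
```

```text
t 43.23 tcp [639.6 215.4 146. ] rpy [-179.8   -0.3   -6.7] j [ 35.  24.  -6.   0. -60.  48.]
622.9,-196,120,-82 -> [0.0313 0.4105 0.026 ] rz 75.3 dist 413
   exact: shift [0.0312 0.4106 0.0245] rotvec [-0.38 -0.08 75.31]
```

drive_effector:
  steps:
    - [[0.001,0.012,0,0,0,3],[0.003,0.035,0,0,0,8],[0.006,0.07,0,0,0,15],[0.009,0.108,0,0,0,22],[0.012,0.146,0,0,0,29],[0.015,0.184,0,0,0,36],[0.018,0.222,0,0,0,43],[0.021,0.26,0.005,0,0,50],[0.024,0.298,0.01,0,0,57],[0.027,0.336,0.015,0,0,64],[0.03,0.37,0.02,0,0,70],[0.0325,0.398,0.021,0,0,75.3]]
  jaw: 0.05

```text
time_s: 44.23
tcp_pos: [0.6218, -0.187, 0.1186]
eef_rot: [179.8, 0.0, -82.4]
contact_force: [1.4, 0.7, -0.3]
gripper_width: 0.0502
gripper_force: 0.0
```

drive_effector:
  steps:
    - [[0.008,0,0,0,0,0],[0.011,0,0,0,0,0],[0.011,0,0,0,0,0],[0.011,0,0,0,0,0],[0.011,0,0,0,0,0]]

```text
time_s: 44.65
tcp_pos: [0.625, -0.1944, 0.1201]
eef_rot: [179.9, 0.0, -81.9]
contact_force: [0.7, -0.1, -0.3]
gripper_width: 0.0499
gripper_force: 0.0
```

```bash
python3 go.py 622.9,-196,8.5,-82 && python3 - <<'E'
from plant import r, viewer, workorder
from meas import *
for n,uv in(("top",(211,210)),("scene",(418,268))):
    c=viewer.capture(n)
    try: print(n,np.round(measure(c,uv,60,.016,.04,.026,1),1))
    except Exception as e: print(n,"none")
E
```

```text
t 44.65 tcp [ 625.  -194.4  120.1] rpy [179.9   0.  -81.9] j [ -0.  23. -10.  -0. -57.   8.]
622.9,-196,8.5,-82 -> [0.0013 0.0023 0.1116] rz 0.1 dist 112
   exact: shift [0.0014 0.0022 0.1116] rotvec [0.06 0.02 0.1 ]
top [619.  216.8 151.3  64.7  -6.3]
scene [621.6 215.3 155.7  64.9  -6.5]
```

drive_effector:
  steps:
    - [[0.001,0.001,0.01,0,0,0],[0.0014,0.002,0.03,0,0,0],[0.0014,0.002,0.055,0,0,0],[0.0014,0.002,0.08,0,0,0],[0.0014,0.002,0.097,0,0,0],[0.0014,0.002,0.107,0,0,0],[0.0014,0.002,0.1115,0,0,0],[0.0014,0.002,0.1115,0,0,0],[0.0014,0.002,0.1115,0,0,0]]

```text
time_s: 45.5
tcp_pos: [0.6235, -0.1972, 0.0091]
eef_rot: [180.0, -0.0, -82.0]
contact_force: [0.3, -0.1, 0.8]
gripper_width: 0.0501
gripper_force: 0.0
```

drive_effector:
  steps:
    - [[0,0,0,0,0,0],[0,0,0,0,0,0],[0,0,0,0,0,0],[0,0,0,0,0,0],[0,0,0,0,0,0],[0,0,0,0,0,0],[0,0,0,0,0,0]]
  jaw: 0.015
  clamp_n: 10

```text
time_s: 46.08
tcp_pos: [0.6232, -0.1973, 0.009]
eef_rot: [180.0, 0.0, -82.0]
contact_force: [-1.4, 0.5, 5.1]
gripper_width: 0.024
gripper_force: 10.0
```

drive_effector:
  steps:
    - [[0,0,-0.002,0,0,0],[0,0,-0.004,0,0,0],[0,0,-0.005,0,0,0],[0.001,0,-0.005,0,0,0],[0.002,0,-0.005,0,0,0],[0.0035,0,-0.005,0,0,0],[0.0035,0,-0.005,0,0,0],[0.0035,0,-0.004,0,0,0],[0.0035,0,-0.002,0,0,0],[0.0035,0,-0.001,0,0,0],[0.0035,0,0,0,0,0],[0.0035,0,0,0,0,0]]

```text
time_s: 47.08
tcp_pos: [0.6232, -0.2007, 0.009]
eef_rot: [179.9, 0.0, -82.0]
contact_force: [-2.8, 0.7, 4.9]
gripper_width: 0.0239
gripper_force: 10.0
```

```bash
python3 go.py
```

```text
t 47.08 tcp [ 623.2 -200.7    9. ] rpy [179.9   0.  -82. ] j [ -1.  30. -15.   0. -44.   9.]
```

Seated with contact. Release, retreat to the same viewing pose and check.

drive_effector:
  steps:
    - [[0,0,0,0,0,0],[0,0,-0.0003,0,0,0],[0,0,-0.0003,0,0,0],[0,0,-0.0003,0,0,0],[0,0,-0.0003,0,0,0]]
  jaw: 0.05

```text
time_s: 47.5
tcp_pos: [0.6234, -0.2007, 0.0086]
eef_rot: [179.9, 0.0, -82.0]
contact_force: [0.9, 0.6, -0.6]
gripper_width: 0.0482
gripper_force: 0.0
```

drive_effector:
  steps:
    - [[0,0,-0.01,0,0,0],[0,0,-0.03,0,0,0],[0,0,-0.06,0,0,0],[-0.02,0,-0.09,0,0,0],[-0.04,0,-0.11,0,0,0],[-0.06,0,-0.115,0,0,0],[-0.07,0,-0.115,0,0,0],[-0.07,0,-0.115,0,0,0],[-0.07,0,-0.115,0,0,0],[-0.07,0,-0.115,0,0,0]]

```text
time_s: 48.33
tcp_pos: [0.6134, -0.1318, 0.1232]
eef_rot: [179.9, 0.0, -82.0]
contact_force: [1.0, 0.4, -0.4]
gripper_width: 0.0503
gripper_force: 0.0
```

```bash
python3 - <<'E'
from plant import r, viewer, workorder
from meas import *
w=viewer.capture("wrist"); print("er wrist",np.round(measure(w,(319,148),65,.011,.03,.020,1),1))
Z=cv2.GaussianBlur(np.nan_to_num(zworld(w)[...,2]).astype(np.float32),(0,0),1)
q=upsampled_contour(blob((Z>.002)&(Z<.03),(317,150),65)); print("pad",cv2.minAreaRect((ray(w,q,.004)[:,:2]*1000).astype(np.float32)))
E
python3 go.py
```

```text
er wrist [ 622.4 -197.7   55.6   24.3  -82. ]
pad ((621.4414672851562, -198.2945556640625), (40.646812438964844, 72.46461486816406), 7.223999500274658)
t 48.38 tcp [ 613.4 -132.   123.1] rpy [179.9   0.  -82. ] j [  6.  21. -13.  -0. -56.   2.]
```

drive_effector:
  steps:
    - [[-0.01,0,-0.01,0,0,0],[-0.03,0,-0.03,0,0,0],[-0.06,0.01,-0.05,0,0,0],[-0.09,0.03,-0.06,0,0,0],[-0.12,0.05,-0.06,0,0,0],[-0.15,0.07,-0.06,0,0,0],[-0.18,0.085,-0.06,0,0,0],[-0.21,0.095,-0.06,0,0,0],[-0.235,0.1,-0.06,0,0,0],[-0.25,0.1,-0.06,0,0,0],[-0.25,0.1,-0.06,0,0,0],[-0.25,0.1,-0.06,0,0,0]]

```text
time_s: 49.38
tcp_pos: [0.4801, 0.1029, 0.1843]
eef_rot: [179.9, 0.0, -81.9]
contact_force: [-0.2, 0.1, 0.9]
gripper_width: 0.0498
gripper_force: 0.0
```

```bash
python3 - <<'E'
from plant import r, viewer, workorder
from meas import *
t=viewer.capture("top"); s=viewer.capture("scene")
for n,a in {"er":((400,214),30,.013,.03,.02,1),"sharp":((359,241),15,.006,.03,.012,1),"glue":((253,245),20,.065,.1,.075,0),"box":((211,210),60,.016,.04,.026,1),"ink":((316,288),28,.05,.07,.06,0)}.items():
    try: print(n,np.round(measure(t,*a),1))
    except Exception: print(n,"none")
cv2.imwrite("pics/m12.png",np.hstack([cv2.resize(t["frame"],(400,300)),cv2.resize(s["frame"],(400,300))])[:,:,::-1])
E
```

```text
er [ 624.3 -195.8   57.2   25.5  -82.6]
sharp [ 558.1 -106.1   26.2   17.1   44.9]
glue none
box [650.3 214.   93.3  64.4  -6. ]
ink [454.4  -7.1  29.4  30.6   0. ]
```

View pics/m12.png

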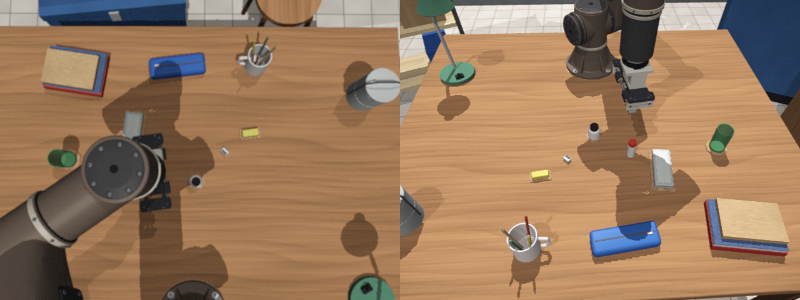

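The views show all four items on their pads, the glue stick and sharpener where they were, and the arm clear of everything. Handing in.

```bash
python3 -c "
from plant import r, viewer, workorder
print(workorder.close_job())"
```

```text
the job is handed in; nothing more can be done
None
```

The tumbler, ink bottle, geometry box and eraser are each centred on their pads to within about 2 mm by the cameras (box and eraser lined up with their pads), the glue stick and sharpener were left alone, and the job was handed in at about 50 s; I lifted the box and eraser a second time to re-centre them, and joint 6 ran up against its range limit once on the way to the eraser (no fault was reported).

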